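# Square a carton into the date-marking jig and stamp it

## Task

Slide the flat carton along the table into the corner of the marking jig until it sits flush against both the back fence and the side stop, so that the label box on its top lies under the stamp. Only then press the stamp's knob down until it marks the label, and let it spring back up, leaving the carton flush in the corner. Do not lift or tip the carton and do not disturb the other things on the table.

Things in the scene. Friction and masses are not known exactly. Their poses are not given: they have to be found in the camera images.
- jig: Fixed marking jig: two aluminium bars on the table, 28 mm high, 15 mm thick, meeting at a right angle. Origin: the inner corner where the stop faces meet, at table height, z up. Back fence's face: plane x = 0. Side stop's face: plane y = 0. The carton belongs in the quarter x < 0, y < 0 (robot on the -x side), pushed in along +x and +y of the jig.
- stop_end (a point): Near end of the side stop's face, at table height: 100 mm from the corner along the jig's -x. (The back fence runs 300 mm from the corner along the jig's -y.)
- carton: Closed flat carton, 110 mm (its x) by 150 mm (its y) by 45 mm high, about 0.4 kg (varies by a third), too wide to grasp. Origin: centre of its underside, z up. Starts in the jig's quarter, off both stops, turned up to 20 degrees from the jig. When home its axes are parallel to the jig's, its +x face on the back fence, its +y face on the side stop, its centre at (-55, -75) mm in the jig's frame.
- carton_corner (a point): The carton's bottom corner at its +x +y (55, 75 mm from its origin): the one that goes into the jig's corner.
- label (a point): Centre of the 40 mm square paper label with a printed square on the carton's top, (20, 40) mm from the carton's centre, near its +x +y corner. When home it is under the stamp.
- stamp (a joint): Downward travel of the stamp's spring plunger in m: 0 up at rest, end stop 0.014. Its round rubber pad (26 mm across) rests 10 mm above a carton's top, so it meets the label at 0.010. The spring takes about 2 N to start and 4 N at 10 mm; beyond that the push goes into the carton. It springs back when let go.
- knob_top (a point): Centre of the top of the stamp's black knob, 38 mm across, 135 mm above the table at rest, at (-35, -35) mm in the jig's frame; pressed straight down. It is carried by an arm 90 to 110 mm above the table from a post outside the corner at (30, 30) mm; arm, guide and knob reach no more than 54 mm over the quarter from either stop face.
- ink_tin: Bystander: flat steel ink tin 90 x 60 x 16 mm, outside the side stop. Origin: centre of underside.
- label_roll: Bystander: roll of labels, 72 mm across, 35 mm high, standing on its flat end on the robot's side of the ink tin. Origin: centre of underside.
- bottle: Bystander: red sauce bottle, 60 mm across, 170 mm high. Origin: centre of underside.
- jar: Bystander: brown glass jar, 68 mm across, 100 mm high. Origin: centre of underside.
- tub: Bystander: white round lidded tub, 108 mm across, 85 mm high. Origin: centre of underside.
- small_carton: Bystander: small tall carton 80 x 80 x 95 mm. Origin: centre of underside.
- spatula: Bystander: kitchen spatula, 280 mm long, lying flat to the left of the robot. Origin: near its middle, on the underside, handle to its -x.
Things that resemble listed ones, but are neither listed nor needed, are in the scene too. What is shaped like the carton but pink or purple is not meant.

How it is judged:
By the outcome, as a careful person would: the job done as asked, in the order asked, and still so for the second after the job is handed in, with the robot touching nothing.
It also fails if it takes over 64 s, if anything falls off the work surface, if the arm or the gripper's body presses on something with over 40 N, if the wrist force passes 120 N, or if a joint passes its speed limit or range.

## Robot

A 6-joint arm with a two-finger parallel gripper is mounted at the origin on the work surface. World frame = base frame: x ahead of the robot, y to its left, z up, the work surface at z = 0. Lengths are in m, angles in rad, forces in N, time in s.
With the tool pointing down it reaches from about 0.375 to 0.75 m from the base axis. Payload 9 kg.
Tool frame: the origin (TCP) lies between the finger pads; the fingertips stand 11 mm ahead of it and the grasp point (between the pads) lies 8 mm behind it; z points along the fingers, x is the direction in which the jaws open and shut, and the axes are right-handed (so a half turn about z gives the same grasp; the last joint's range is limited). The gripper opens to 85 mm and grips with 20 to 120 N. Pads are 22 mm wide; open, the fingers measure 114 mm over their backs; the gripper's body (76 mm by 85 mm) begins 54 mm behind the grasp point. The pads swing forward as they close: fully open they stand 13 mm farther back than shut.
Start: joints at [-0.218, 0.104, 0.097, 1.564, 0, 1.353], TCP at [0.6, 0, 0.242] pointing down, gripper open.
Joint ranges: [-2.99, 2.99], [-0.84, 1.86], [-1.1, 1.16], [-1.84, 2.11], [-1.51, 1.56], [-3.14, 3.14]. Speed limits (rad/s): [2.22, 2.22, 2.57, 3.14, 3.14, 3.14].

## Interface

Orientations are given as a unit quaternion [w, x, y, z].
In Python, from workcell import get_state, cams, workorder gives the robot as it stands.
- The arm moves only by the tool step_arm, never from a script. Its argument "targets" is a list of rows, each an object with "offset": the shift along the tool's x, y, z in m, a list of three; "angular": the turn, a rotation vector about the tool's x, y, z in rad, a list of three; "hand": the finger opening in m, from 0 to 0.0854. In form: [{"offset": [x, y, z], "angular": [wx, wy, wz], "hand": hand}, ...]. A call has 1 to 20 rows; each row is the pose to reach, as a shift and turn from the pose commanded when the call began, along the tool's axes at that moment; what a row does not reach only later rows make up. A row lasts 1/12 s, in which the tool goes at most 41.7 mm and 7.16 degrees, less where a joint would pass 70% of its speed; a pose out of reach is approached as far as the arm can. A call with a gripper value outside its range is refused whole. The fingers move at their own pace and stop on an object; the grip force is fixed at half the most. Time passes only in rows, so rows that repeat a pose let the fingers close. It gives the time, the measured TCP pose, the force and the opening at its end, in the units of the state.
- get_state(): the state, without advancing time (a new reading comes with each control period).
- cams.get_image(name): name is "scene" or "side" or "wrist"; returns the picture (480x640x3 uint8, red, green, blue); there is no depth.
- cams.get_calibration(name): a dict with "fx", "fy", "cx", "cy" (pixels), "eye" and "orientation" of the camera in the world. Camera axes: x right, y up, looking along -z (the intrinsics and any distortion apply to the point x, -y, -z); pixel columns grow to the right and rows downward; lengths in m; the calibration is good to about 2 mm. A picture is of the moment at which its call begins: read the wrist's pose just before it. get_calibration takes no time and is no camera call; for the wrist camera it gives the pose at the moment of the call.
- workorder.hand_in(): hands the job in, once; it reports no verdict.
The state is a dict: "clock": time; "joint_pos": joint angles; "qvel": joint speeds; "joint_torque": joint torques, N m; "tool_pos": TCP position; "tcp_rot": TCP orientation; "wrist_force": force on the tool from outside, world axes, zero at the start; "moment": the same for the moment, N m; "gripper_width": opening from 0.0 (shut) to 1.0 (fully open).
Only numpy, scipy, OpenCV 4.12 (cv2) and the standard library are available. Lean on these libraries where they do the work, as an engineer would, in place of code of your own. Each camera call takes 0.05 s, during which the arm holds its last target.

## Working session

There is one attempt and no reset: what is moved stays moved. The work goes in short steps, Python scripts to look and compute and a tool call to move; the robot and the scene stay as the last step left them, time stands still between calls to the robot, and variables do not carry over. Pictures are saved under pics/ and viewed, and the job is handed in when it is done.

Besides the shell and the picture viewer there is one more tool, called after "Request:" by a JSON object that holds its "method" and its "body". step_arm: Moves the arm, as the interface text tells. Its arguments: {"type":"object","properties":{"targets":{"type":"array","items":{"type":"object","properties":{"offset":{"type":"array","items":{"type":"number"}},"angular":{"type":"array","items":{"type":"number"}},"hand":{"type":"number"}}}}},"required":["targets"]}

```bash
mkdir -p pics; ls; python3 - <<'E'
from workcell import get_state, cams, workorder
import cv2
print(get_state())
for n in ("scene","side","wrist"):
    print(n,cams.get_calibration(n))
    cv2.imwrite(f"pics/{n}0.png",cams.get_image(n)[:,:,::-1])
E
```

```text
pics
{'clock': 0.0, 'joint_pos': array([-2.17705455e-01,  1.04769307e-01,  9.64482527e-02,  1.56390726e+00,
       -2.69629187e-05,  1.35309233e+00]), 'qvel': array([-0.0007793 ,  0.00036609, -0.0005615 ,  0.00070967,  0.00090891,
       -0.00120558]), 'joint_torque': array([ 7.03431251e-04, -5.56934094e+01,  5.03644359e+01,  1.70058967e-02,
       -2.22691165e-04, -8.28643181e-07]), 'tool_pos': array([5.99665162e-01, 7.22602966e-05, 2.41469767e-01]), 'tcp_rot': array([-1.41483297e-04,  9.99999744e-01, -7.20944232e-07, -7.02003724e-04]), 'wrist_force': array([-0.89747289, -0.23119735, -0.13633115]), 'moment': array([-0.00083492, -0.02546063, -0.0205641 ]), 'gripper_width': 1.0006311132210486}
scene {'fx': 570.4977057990006, 'fy': 570.4977057990006, 'cx': 317.64039838243946, 'cy': 246.52776790356737, 'eye': array([1.30456334, 0.68869449, 1.19789117]), 'orientation': array([0.37078788, 0.14912017, 0.34698477, 0.84845807])}
side {'fx': 530.0347248012479, 'fy': 530.0347248012479, 'cx': 312.5018605504171, 'cy': 228.08060882726295, 'eye': array([ 0.36680585, -1.10768664,  0.94242982]), 'orientation': array([ 0.89140168,  0.44838365, -0.0391344 , -0.05313805])}
wrist {'fx': 394.5497654206155, 'fy': 394.5497654206155, 'cx': 325.5870531464287, 'cy': 241.1559768791977, 'eye': array([0.60039163, 0.08459838, 0.37280434]), 'orientation': array([ 9.85997215e-01, -1.66759479e-01,  1.55759359e-04,  8.62804686e-04])}
```

View pics/scene0.png

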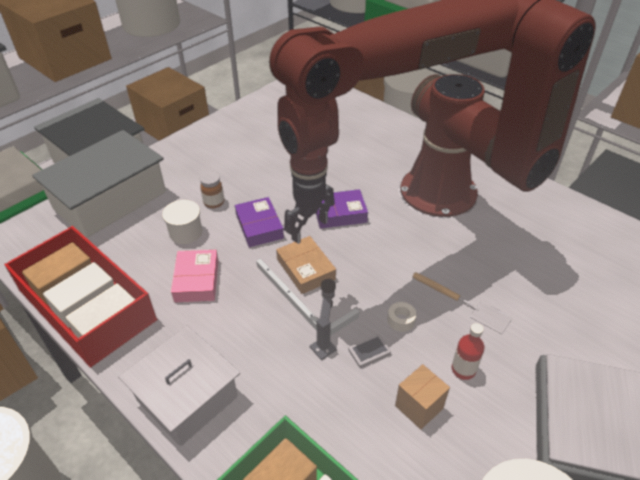

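View pics/side0.png

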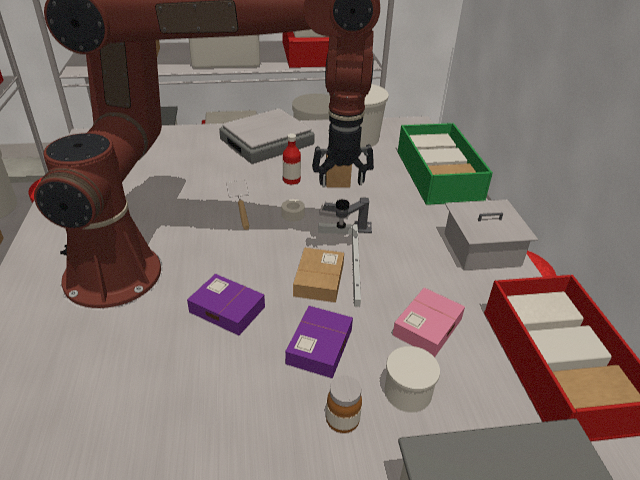

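View pics/wrist0.png

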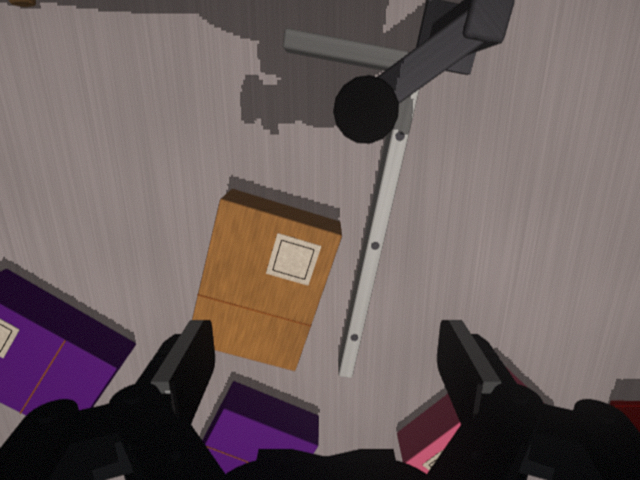

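```bash
python3 - <<'E'
import cv2
im=cv2.imread("pics/wrist0.png")
cv2.imwrite("pics/w0c.png",cv2.resize(im[10:210,240:500],None,fx=3,fy=3,interpolation=cv2.INTER_CUBIC))
cv2.imwrite("pics/w0d.png",cv2.resize(im[165:385,180:420],None,fx=2.7,fy=2.7,interpolation=cv2.INTER_CUBIC))
im=cv2.imread("pics/side0.png")
cv2.imwrite("pics/s0c.png",cv2.resize(im[190:350,280:380],None,fx=3.7,fy=3.7,interpolation=cv2.INTER_CUBIC))
im=cv2.imread("pics/scene0.png")
cv2.imwrite("pics/c0c.png",cv2.resize(im[220:370,245:405],None,fx=4,fy=4,interpolation=cv2.INTER_CUBIC))
E
```

```text
(no output)
```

View pics/w0c.png

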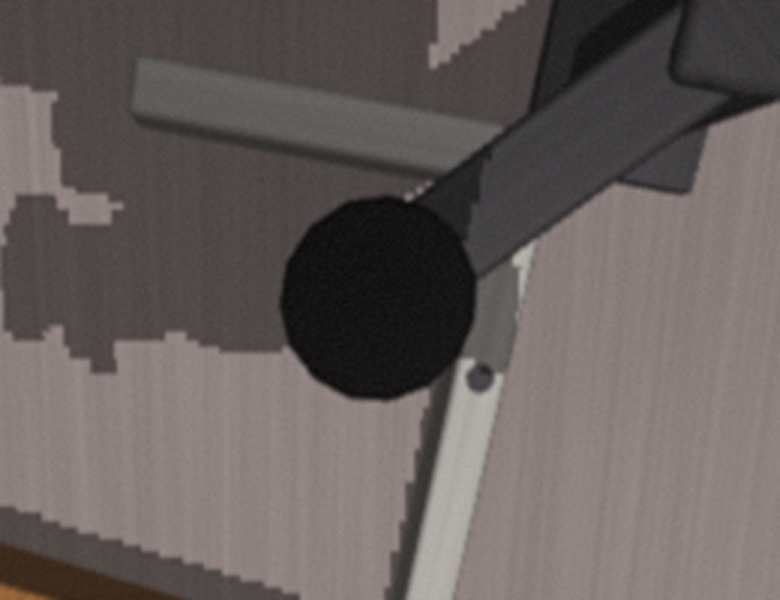

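View pics/w0d.png

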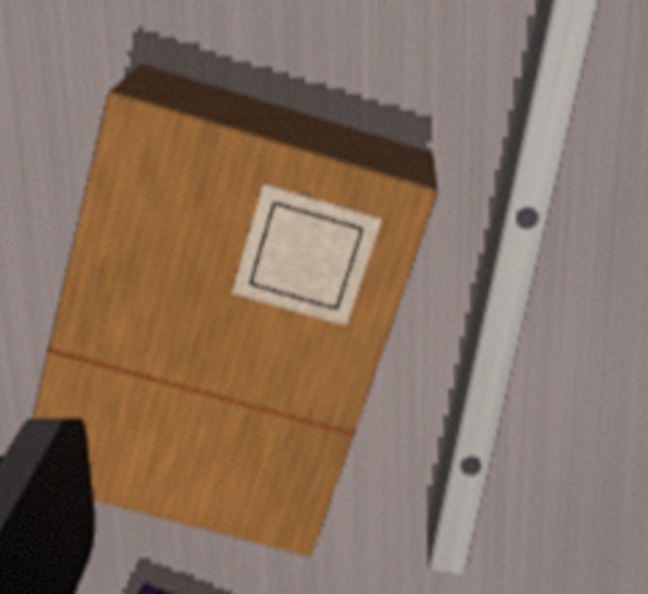

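View pics/s0c.png

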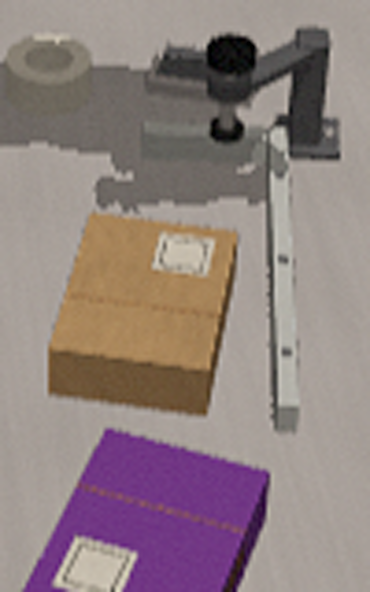

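View pics/c0c.png

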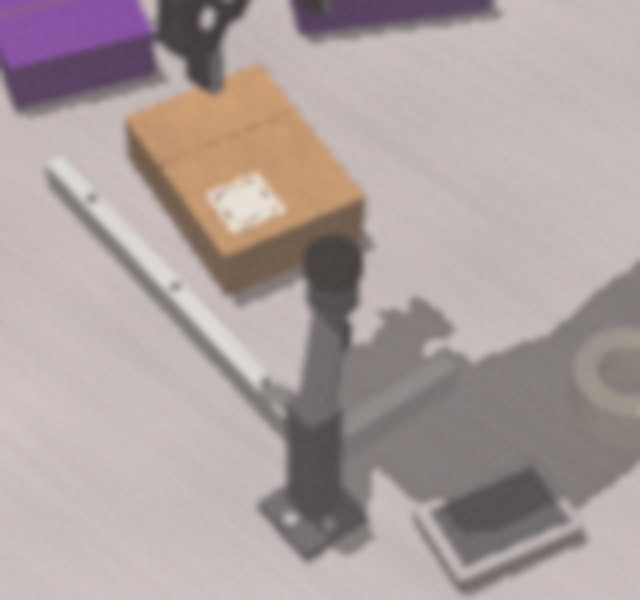

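```bash
cat > h.py <<'E'
import numpy as np, cv2
from scipy.spatial.transform import Rotation as R
from scipy.optimize import least_squares
def rot(q): return R.from_quat([q[1],q[2],q[3],q[0]]).as_matrix()
def ray(c,uv):
    uv=np.atleast_2d(np.array(uv,float))
    d=np.c_[(uv[:,0]-c['cx'])/c['fx'],-(uv[:,1]-c['cy'])/c['fy'],-np.ones(len(uv))]
    return d@rot(c['orientation']).T
def back(c,uv,z):
    d=ray(c,uv); e=c['eye']; return (e+d*((z-e[2])/d[:,2])[:,None])[:,:2]
def proj(c,P):
    p=(np.atleast_2d(P)-c['eye'])@rot(c['orientation'])
    return np.c_[c['cx']+c['fx']*p[:,0]/-p[:,2],c['cy']-c['fy']*p[:,1]/-p[:,2]]
def tf(p,L): # pose x,y,th -> world
    c,s=np.cos(p[2]),np.sin(p[2]); return np.atleast_2d(L)@np.array([[c,s],[-s,c]])+p[:2]
def inv(p,W):
    c,s=np.cos(p[2]),np.sin(p[2]); return (np.atleast_2d(W)-p[:2])@np.array([[c,-s],[s,c]])
def fit(L,W,p0):
    f=lambda p:(tf(p,L)-W).ravel()
    r=least_squares(f,p0); return r.x,(tf(r.x,L)-W)*1e3
CART={'++':(.055,.075),'-+':(-.055,.075),'+-':(.055,-.075),'--':(-.055,-.075),'L':(.02,.04)}
E
python3 - <<'E'
from h import *
from workcell import cams
np.set_printoptions(precision=4,suppress=True)
cw,cs,cc=[cams.get_calibration(n) for n in("wrist","side","scene")]
# carton
w=lambda x,y:(180+x/2.7,165+y/2.7); a=lambda x,y:(240+x/3,10+y/3)
s=lambda x,y:(280+x/3.7,190+y/3.7); c=lambda x,y:(245+x/4,220+y/4)
for n,cam,pts in (('w',cw,{'++':w(436,188),'-+':w(108,93),'+-':w(310,556),'L':w(306.7,255)}),
 ('s',cs,{'-+':s(93,213),'++':s(238,231),'+-':s(210,365),'--':s(50,347),'L':s(185,253)}),
 ('c',cc,{'--':c(262,66),'+-':c(127,122),'++':c(229,254),'-+':c(364,199),'L':c(246,202)})):
    W=back(cam,list(pts.values()),.045); L=[CART[k] for k in pts]
    p,r=fit(L,W,[.58,.1,0]); print(n,'carton',p,np.degrees(p[2])); print(r.round(1).tolist())
# jig via lines in wrist
F=back(cw,[a(455,365),w(555,0),w(430,570)],.028); S=back(cw,[a(137,115),a(440,170)],.028)
K=back(cw,[a(379,298)],.135)
def f(p):
    return np.r_[inv(p,F)[:,0],inv(p,S)[:,1],inv(p,S)[0,0]+.1,inv(p,F)[2,1]+.3,(inv(p,K)-[-.035,-.035]).ravel()]
r=least_squares(f,[.65,.1,0]); print('jig',r.x,np.degrees(r.x[2]),r.fun*1e3)
p=r.x
# reproj check
P=lambda xy,z:np.c_[tf(p,xy),[z]]
for n,cam,g in(('s',cs,lambda q:((q[0]-280)*3.7,(q[1]-190)*3.7)),('c',cc,lambda q:((q[0]-245)*4,(q[1]-220)*4))):
    for nm,xy,z in(('stopend top',(-.1,0),.028),('fence end top in',(0,-.3),.028),('outer',(.015,-.3),.028),('knob',(-.035,-.035),.135),('corner',(0,0),.028)):
        print(n,nm,np.round(g(proj(cam,P(xy,z))[0])))
E
```

```text
w carton [ 0.5403 -0.0791 -0.3014] -17.270580015888175
[[0.8, -0.3], [-0.7, 1.1], [0.5, -0.8], [-0.6, 0.1]]
s carton [ 0.5413 -0.0791 -0.3022] -17.31397584380847
[[-1.4, 2.9], [1.3, 1.7], [0.5, -3.8], [-0.2, 0.0], [-0.3, -0.7]]
c carton [ 0.5392 -0.0724 -0.3044] -17.43901108147074
[[-1.4, -2.2], [-1.4, -3.9], [4.3, 1.8], [-3.1, 1.5], [1.7, 2.7]]
jig [ 0.6652  0.1099 -0.1686] -9.661888155625592 [-1.0306 -0.0079  0.1934 -0.4199  0.1158  2.0925  0.1888 -1.2474  0.1153]
s stopend top [143. 130.]
s fence end top in [279. 402.]
s outer [302. 403.]
s knob [233.  46.]
s corner [269. 136.]
c stopend top [438. 350.]
c fence end top in [ 54. 152.]
c outer [ 36. 161.]
c knob [327. 256.]
c corner [316. 426.]
```

```bash
python3 - <<'E'
import cv2
im=cv2.imread("pics/side0.png")
cv2.imwrite("pics/s0p.png",cv2.resize(im[240:390,180:370],None,fx=4,fy=4,interpolation=cv2.INTER_CUBIC))
im=cv2.imread("pics/wrist0.png")
cv2.imwrite("pics/w0p.png",cv2.resize(im[250:480,0:340],None,fx=2.3,fy=2.3,interpolation=cv2.INTER_CUBIC))
E
```

```text
(no output)
```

View pics/s0p.png

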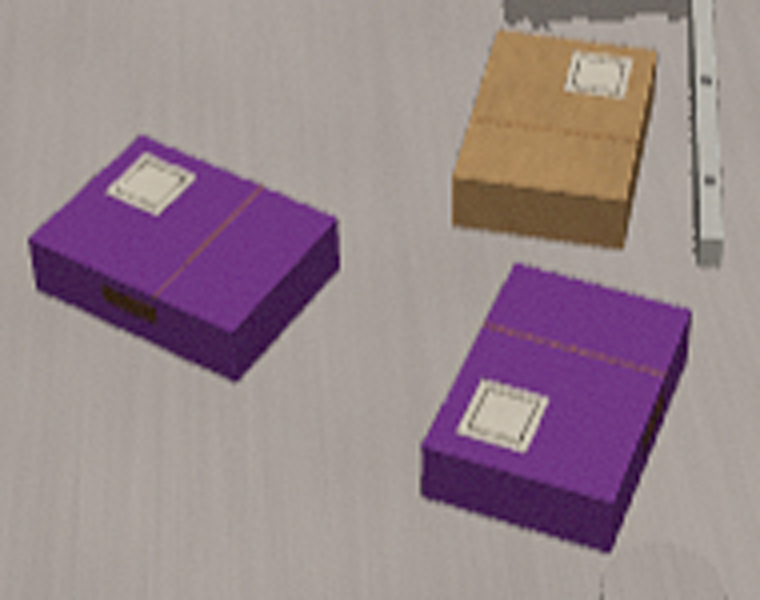

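View pics/w0p.png

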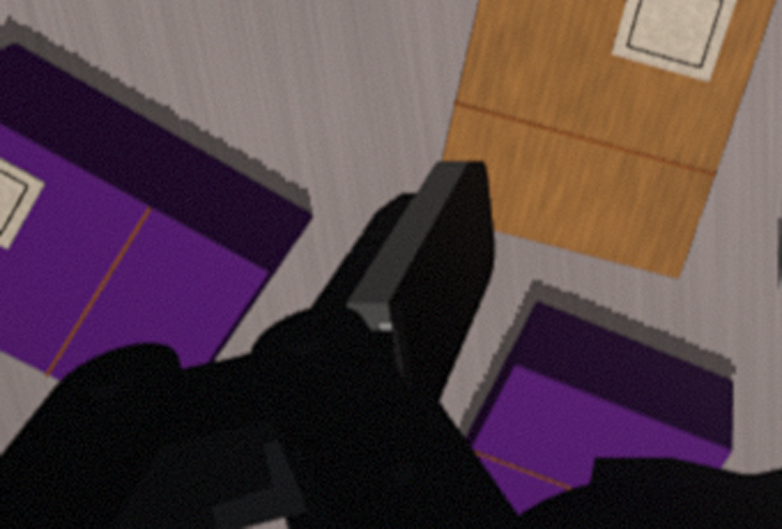

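```bash
python3 - <<'E'
from h import *
from workcell import cams
np.set_printoptions(precision=4,suppress=True)
cw,cs,cc=[cams.get_calibration(n) for n in("wrist","side","scene")]
J=np.array([.6652,.1099,-.1686]); C=np.array([.5403,-.0791,-.3014])
print('carton in jig',inv(J,C[:2])*1e3,np.degrees(C[2]-J[2]))
P=back(cw,[(234.8,380.4),(318.7,415.2),(135.7,342.6),(6.5,269.6)],0)
w=lambda x,y:(180+x/4,240+y/4)
T=back(cs,[w(517,263),w(691,312),w(612,502),w(425,445), w(142,136),w(337,218),w(235,332),w(30,240)],.045)
for n,Q in(('purple2/1 bottom',P),('tops',T)): print(n);print(np.c_[Q,inv(J,Q),inv(C,Q)])
print('carton corners world',tf(C,[CART[k] for k in CART]),'in jig',inv(J,tf(C,[CART[k] for k in CART])))
E
```

```text
carton in jig [[ -91.4144 -207.2786]] -7.608879519337332
purple2/1 bottom
[[ 0.4971 -0.2137 -0.1114 -0.3472 -0.0012 -0.1414]
 [ 0.5927 -0.2632 -0.0089 -0.38    0.1047 -0.1603]
 [ 0.3919 -0.1638 -0.2235 -0.3156 -0.1166 -0.1249]
 [ 0.2728 -0.0768 -0.3555 -0.2499 -0.2561 -0.0772]]
tops
[[ 0.496  -0.2147 -0.1123 -0.3483 -0.0021 -0.1426]
 [ 0.5914 -0.2651 -0.0098 -0.3821  0.104  -0.1625]
 [ 0.5237 -0.3956 -0.0546 -0.522   0.0781 -0.3071]
 [ 0.4293 -0.3463 -0.156  -0.4893 -0.0267 -0.2881]
 [ 0.274  -0.0771 -0.3543 -0.25   -0.2549 -0.0772]
 [ 0.3922 -0.1649 -0.2231 -0.3167 -0.116  -0.1259]
 [ 0.3291 -0.2521 -0.2706 -0.4133 -0.1503 -0.2279]
 [ 0.2093 -0.1642 -0.4034 -0.3467 -0.2908 -0.1795]]
carton corners world [[ 0.6151 -0.0238]
 [ 0.51    0.0088]
 [ 0.5706 -0.167 ]
 [ 0.4655 -0.1344]
 [ 0.5713 -0.0468]] in jig [[-0.027  -0.1402]
 [-0.136  -0.1257]
 [-0.0468 -0.2889]
 [-0.1559 -0.2743]
 [-0.0663 -0.1703]]
```

Candidates (side picture): brown carton (320,273); purple (225,302) and (320,342); pink (428,320); the small tall brown carton is behind the gripper (338,175). The flat brown one with its label at (329,259) is the one meant, and the close crop confirms it. The wrist picture shows it at (265,280), with the knob at (366,109).

```bash
cat >> h.py <<'E'
J=np.array([.6652,.1099,-.1686])
def plan(xy,z,yawdeg,frame=J):
    """tcp target in frame (m), tool x yaw in frame deg -> offset, angular from present pose"""
    from workcell import get_state
    s=get_state(); w=tf(frame,xy)[0]; Rt=rot(s['tcp_rot'])
    ps=np.radians(yawdeg)+frame[2]
    x=np.array([np.cos(ps),np.sin(ps),0]); zz=np.array([0,0,-1.]); G=np.c_[x,np.cross(zz,x),zz]
    off=Rt.T@(np.r_[w,z]-s['tool_pos']); rv=R.from_matrix(Rt.T@G).as_rotvec()
    print('offset',off.round(4),'angular',rv.round(4),'world',w.round(4))
def st(frame=J):
    from workcell import get_state
    s=get_state(); Rt=rot(s['tcp_rot']); 
    print('t',round(s['clock'],2),'tcp jig mm',(inv(frame,s['tool_pos'][:2])[0]*1e3).round(1),'z',round(s['tool_pos'][2]*1e3,1),'yaw',round(np.degrees(np.arctan2(Rt[1,0],Rt[0,0])-frame[2]),2),
     'Fjig',(inv([0,0,frame[2]],s['wrist_force'][:2])[0]).round(2),'Fz',round(s['wrist_force'][2],2),'q',s['joint_pos'].round(2),'g',round(s['gripper_width'],3))
E
python3 - <<'E'
from h import *
st()
plan((0,-.106),.13,180,np.array([.5403,-.0791,-.3014]))
E
```

```text
t 0.15 tcp jig mm [ -46.1 -119.3] z 241.7 yaw 9.66 Fjig [-0.64 -0.04] Fz -0.12 q [-0.22  0.1   0.1   1.56  0.    1.35] g 1.002
offset [-0.0908  0.1804  0.1118] angular [-1.4000e-03 -1.0000e-04 -2.8402e+00] world [ 0.5088 -0.1803]
```

Request:
{"method": "step_arm", "body": {"targets": [{"offset": [-0.02,0.04,0],"angular": [0,0,-0.12],"hand": 0.06},{"offset": [-0.035,0.07,0],"angular": [0,0,-0.24],"hand": 0.06},{"offset": [-0.05,0.1,0],"angular": [0,0,-0.36],"hand": 0.06},{"offset": [-0.065,0.13,0],"angular": [0,0,-0.48],"hand": 0.06},{"offset": [-0.08,0.155,0],"angular": [0,0,-0.6],"hand": 0.06},{"offset": [-0.091,0.18,0],"angular": [0,0,-0.72],"hand": 0.06},{"offset": [-0.091,0.18,0],"angular": [0,0,-0.84],"hand": 0.06}]}}

```text
clock: 0.73
tool_pos: [0.5073, -0.1837, 0.242]
tcp_rot: [0.0, 0.913, 0.409, -0.001]
wrist_force: [0.4, -0.2, 0.6]
gripper_width: 0.704
```

```bash
python3 - <<'E'
from h import *
st()
plan((0,-.106),.13,180,np.array([.5403,-.0791,-.3014]))
E
```

```text
t 0.73 tcp jig mm [-106.4 -315.9] z 242.0 yaw 57.92 Fjig [ 0.38 -0.15] Fz 0.58 q [-0.59 -0.08 -0.09  1.56 -0.    0.14] g 0.704
offset [ 0.0037 -0.0011  0.112 ] angular [-1.100e-03  1.000e-03 -1.998e+00] world [ 0.5088 -0.1803]
```

Request:
{"method": "step_arm", "body": {"targets": [{"offset": [0.003,0,0.01],"angular": [0,0,-0.12],"hand": 0.06},{"offset": [0.003,0,0.02],"angular": [0,0,-0.24],"hand": 0.06},{"offset": [0.003,0,0.03],"angular": [0,0,-0.36],"hand": 0.06},{"offset": [0.003,0,0.04],"angular": [0,0,-0.48],"hand": 0.06},{"offset": [0.003,0,0.05],"angular": [0,0,-0.6],"hand": 0.06},{"offset": [0.003,0,0.06],"angular": [0,0,-0.72],"hand": 0.06},{"offset": [0.003,0,0.07],"angular": [0,0,-0.84],"hand": 0.06},{"offset": [0.003,0,0.08],"angular": [0,0,-0.96],"hand": 0.06},{"offset": [0.003,0,0.09],"angular": [0,0,-1.08],"hand": 0.06},{"offset": [0.003,0,0.1],"angular": [0,0,-1.2],"hand": 0.06},{"offset": [0.003,0,0.11],"angular": [0,0,-1.32],"hand": 0.06},{"offset": [0.003,0,0.112],"angular": [0,0,-1.44],"hand": 0.06},{"offset": [0.003,0,0.112],"angular": [0,0,-1.56],"hand": 0.06},{"offset": [0.003,0,0.112],"angular": [0,0,-1.68],"hand": 0.06},{"offset": [0.003,0,0.112],"angular": [0,0,-1.8],"hand": 0.06},{"offset": [0.003,0,0.112],"angular": [0,0,-1.92],"hand": 0.06},{"offset": [0.003,0,0.112],"angular": [0,0,-2.0],"hand": 0.06},{"offset": [0.003,0,0.112],"angular": [0,0,-2.0],"hand": 0.06}]}}

```text
clock: 2.23
tool_pos: [0.5109, -0.1776, 0.1301]
tcp_rot: [-0.0, 0.148, 0.989, 0.0]
wrist_force: [-0.6, -0.1, -0.1]
gripper_width: 0.703
```

```bash
python3 - <<'E'
from h import *
from workcell import cams
st()
plan((0,-.106),.022,180,np.array([.5403,-.0791,-.3014]))
cv2.imwrite("pics/w1.png",cams.get_image("wrist")[:,:,::-1])
cv2.imwrite("pics/s1.png",cv2.resize(cams.get_image("side")[150:390,180:500,::-1],None,fx=2.4,fy=2.4))
E
```

```text
t 2.23 tcp jig mm [-103.9 -309.4] z 130.1 yaw 172.59 Fjig [-0.59 -0.24] Fz -0.15 q [-0.58 -0.07 -0.28  1.36  0.   -1.85] g 0.703
offset [ 0.0011 -0.0032  0.1081] angular [ 0.0002 -0.0004  0.0034] world [ 0.5088 -0.1803]
```

View pics/w1.png

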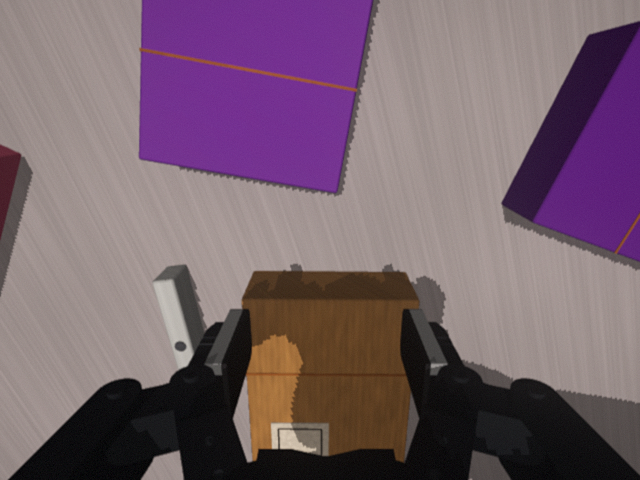

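View pics/s1.png

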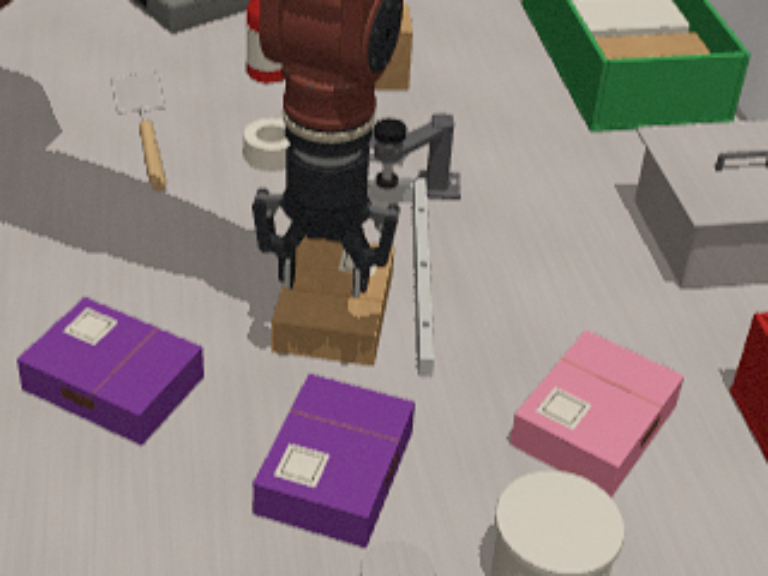

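Request:
{"method": "step_arm", "body": {"targets": [{"offset": [0,-0.003,0.03],"angular": [0,0,0],"hand": 0.06},{"offset": [0,-0.003,0.06],"angular": [0,0,0],"hand": 0.06},{"offset": [0,-0.003,0.085],"angular": [0,0,0],"hand": 0.06},{"offset": [0,-0.003,0.1],"angular": [0,0,0],"hand": 0.06},{"offset": [0,-0.003,0.108],"angular": [0,0,0],"hand": 0.06},{"offset": [0,-0.003,0.108],"angular": [0,0,0],"hand": 0.06}]}}

```text
clock: 2.83
tool_pos: [0.509, -0.1799, 0.0204]
tcp_rot: [-0.001, 0.151, 0.989, 0.001]
wrist_force: [0.6, 0.2, 0.4]
gripper_width: 0.704
```

```bash
python3 - <<'E'
from h import *
from workcell import cams
st()
C=np.array([.5403,-.0791,-.3014])
plan((0,-.086),.022,180,C)
plan((-.068,-.170),.022,180)
cv2.imwrite("pics/w2.png",cams.get_image("wrist")[:,:,::-1])
cv2.imwrite("pics/s2.png",cv2.resize(cams.get_image("side")[190:350,240:440,::-1],None,fx=3.6,fy=3.6))
E
```

```text
t 2.83 tcp jig mm [-105.4 -311.9] z 20.4 yaw 172.27 Fjig [0.52 0.3 ] Fz 0.43 q [-0.58  0.01 -0.41  1.16  0.   -1.85] g 0.704
offset [ 0.      0.0195 -0.0015] angular [ 0.0009 -0.0029 -0.0021] world [ 0.5148 -0.1612]
offset [-0.018   0.1456 -0.0015] angular [ 0.0011 -0.0029 -0.1349] world [ 0.5696 -0.0463]
```

View pics/w2.png

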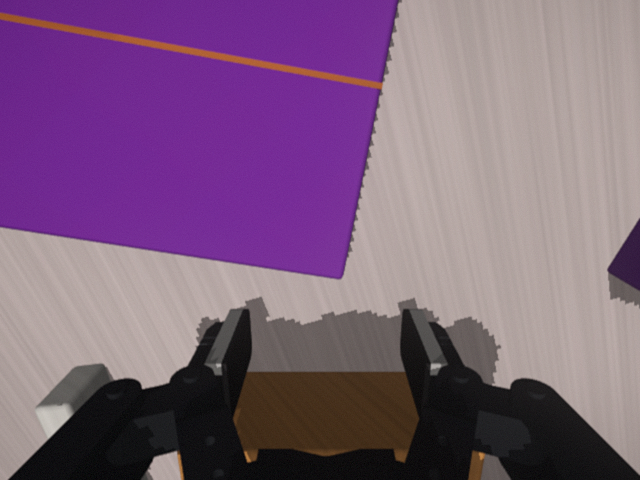

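View pics/s2.png

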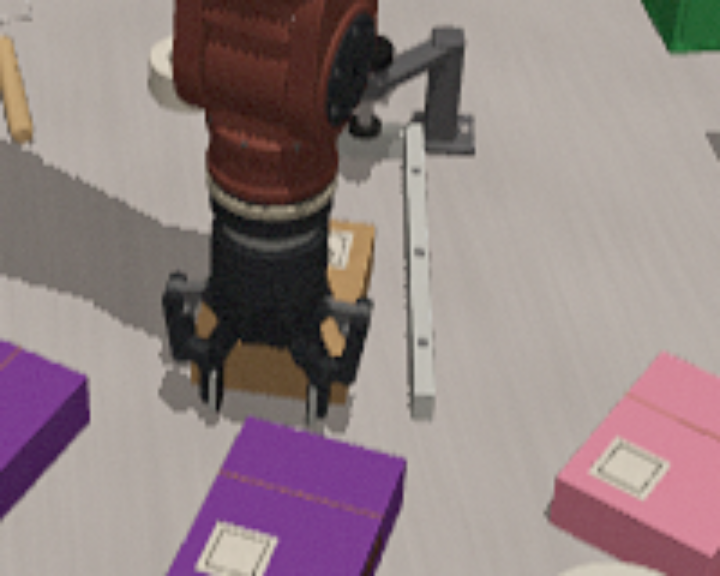

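Request:
{"method": "step_arm", "body": {"targets": [{"offset": [0,0.008,0],"angular": [0,0,0],"hand": 0.06},{"offset": [0,0.014,0],"angular": [0,0,0],"hand": 0.06},{"offset": [0,0.018,0],"angular": [0,0,0],"hand": 0.06},{"offset": [0,0.022,0],"angular": [0,0,-0.002],"hand": 0.06},{"offset": [-0.001,0.027,0],"angular": [0,0,-0.007],"hand": 0.06},{"offset": [-0.0015,0.032,0],"angular": [0,0,-0.013],"hand": 0.06},{"offset": [-0.002,0.037,0],"angular": [0,0,-0.018],"hand": 0.06},{"offset": [-0.003,0.042,0],"angular": [0,0,-0.024],"hand": 0.06},{"offset": [-0.0035,0.047,0],"angular": [0,0,-0.03],"hand": 0.06},{"offset": [-0.0045,0.052,0],"angular": [0,0,-0.035],"hand": 0.06},{"offset": [-0.005,0.057,0],"angular": [0,0,-0.04],"hand": 0.06},{"offset": [-0.006,0.062,0],"angular": [0,0,-0.046],"hand": 0.06},{"offset": [-0.007,0.067,0],"angular": [0,0,-0.051],"hand": 0.06},{"offset": [-0.0075,0.072,0],"angular": [0,0,-0.056],"hand": 0.06},{"offset": [-0.008,0.076,0],"angular": [0,0,-0.061],"hand": 0.06},{"offset": [-0.0086,0.08,0],"angular": [0,0,-0.065],"hand": 0.06}]}}

```text
clock: 4.27
tool_pos: [0.5427, -0.1072, 0.0232]
tcp_rot: [0.001, 0.118, 0.993, -0.001]
wrist_force: [-1.1, -4.7, 3.8]
gripper_width: 0.701
```

```bash
python3 - <<'E'
from h import *
from workcell import cams
st()
plan((-.068,-.170),.022,180)
cv2.imwrite("pics/s3.png",cv2.resize(cams.get_image("side")[180:340,240:440,::-1],None,fx=3.6,fy=3.6))
cv2.imwrite("pics/c3.png",cv2.resize(cams.get_image("scene")[200:370,215:405,::-1],None,fx=3.5,fy=3.5))
E
```

```text
t 4.27 tcp jig mm [ -84.3 -234.6] z 23.2 yaw 176.11 Fjig [-0.34 -4.82] Fz 3.79 q [-0.43  0.04 -0.37  1.16 -0.   -1.77] g 0.701
offset [-0.0119  0.0656  0.0011] angular [-0.0018  0.0013 -0.0678] world [ 0.5696 -0.0463]
```

View pics/s3.png

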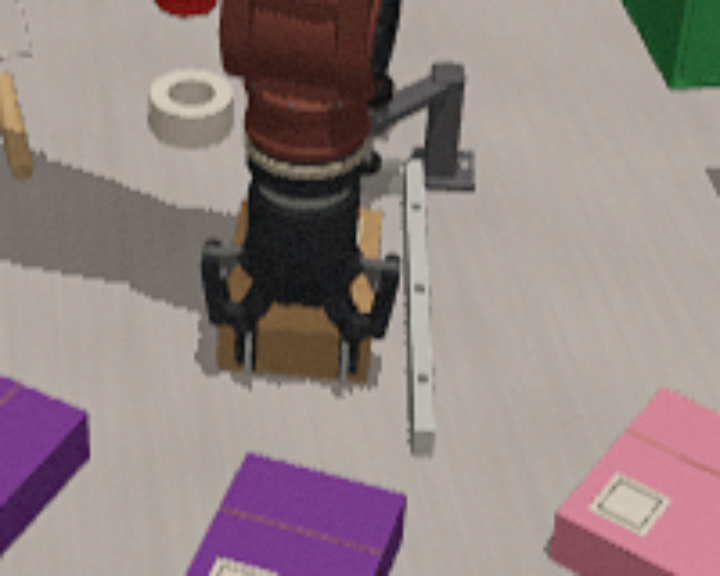

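View pics/c3.png

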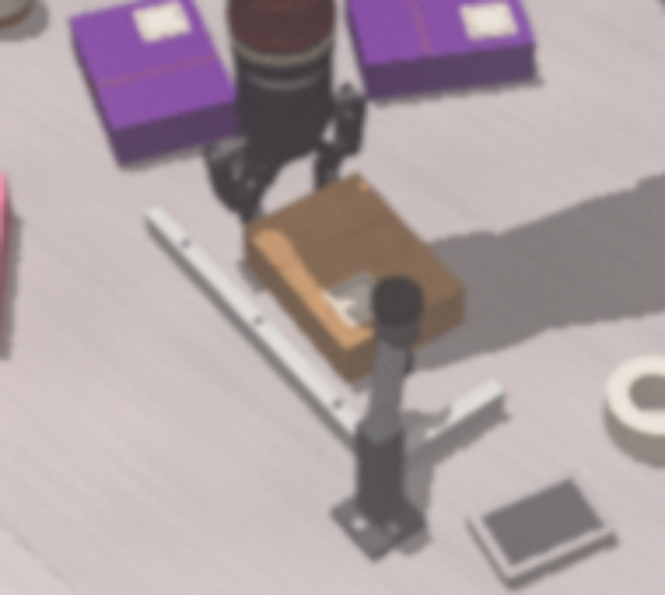

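Request:
{"method": "step_arm", "body": {"targets": [{"offset": [-0.001,0.005,0],"angular": [0,0,-0.005],"hand": 0.06},{"offset": [-0.0015,0.01,0],"angular": [0,0,-0.01],"hand": 0.06},{"offset": [-0.0022,0.015,0],"angular": [0,0,-0.015],"hand": 0.06},{"offset": [-0.003,0.02,0],"angular": [0,0,-0.02],"hand": 0.06},{"offset": [-0.0038,0.025,0],"angular": [0,0,-0.026],"hand": 0.06},{"offset": [-0.0045,0.03,0],"angular": [0,0,-0.031],"hand": 0.06},{"offset": [-0.0052,0.035,0],"angular": [0,0,-0.036],"hand": 0.06},{"offset": [-0.006,0.04,0],"angular": [0,0,-0.041],"hand": 0.06},{"offset": [-0.0068,0.045,0],"angular": [0,0,-0.046],"hand": 0.06},{"offset": [-0.0076,0.05,0],"angular": [0,0,-0.052],"hand": 0.06},{"offset": [-0.0084,0.055,0],"angular": [0,0,-0.058],"hand": 0.06},{"offset": [-0.0092,0.06,0],"angular": [0,0,-0.064],"hand": 0.06},{"offset": [-0.01,0.064,0],"angular": [0,0,-0.068],"hand": 0.06},{"offset": [-0.01,0.064,0],"angular": [0,0,-0.068],"hand": 0.06}]}}

```text
clock: 5.53
tool_pos: [0.5671, -0.0465, 0.0225]
tcp_rot: [0.0, 0.084, 0.996, 0.0]
wrist_force: [0.5, -0.7, -0.6]
gripper_width: 0.7
```

```bash
python3 - <<'E'
from h import *
from workcell import cams
st()
cv2.imwrite("pics/s4.png",cv2.resize(cams.get_image("side")[180:340,240:440,::-1],None,fx=3.6,fy=3.6))
cv2.imwrite("pics/c4.png",cv2.resize(cams.get_image("scene")[200:370,215:405,::-1],None,fx=3.5,fy=3.5))
E
```

```text
t 5.53 tcp jig mm [ -70.4 -170.6] z 22.5 yaw 180.03 Fjig [ 0.59 -0.61] Fz -0.61 q [-0.31  0.09 -0.32  1.16  0.   -1.71] g 0.7
```

View pics/s4.png

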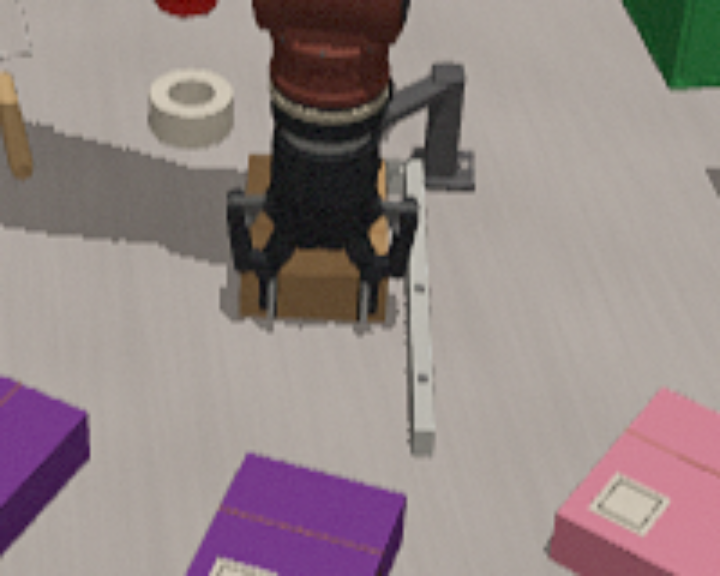

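View pics/c4.png

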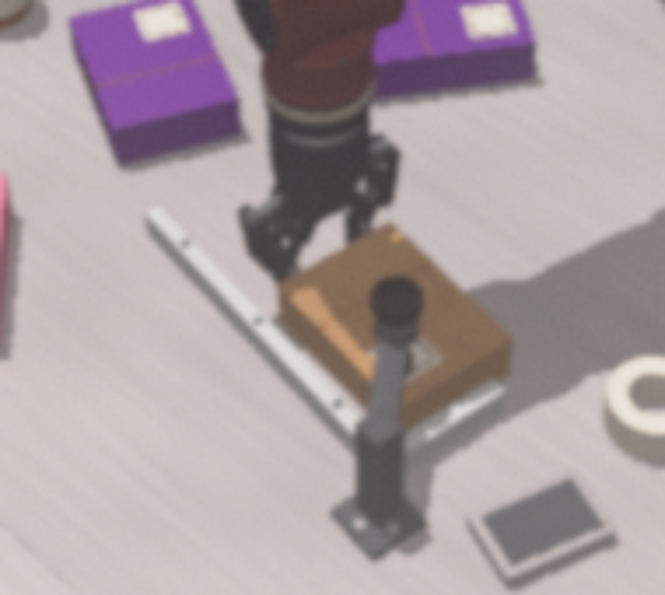

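Request:
{"method": "step_arm", "body": {"targets": [{"offset": [0,-0.01,0],"angular": [0,0,0],"hand": 0.06},{"offset": [0,-0.022,0],"angular": [0,0,0],"hand": 0.06},{"offset": [0,-0.022,-0.03],"angular": [0,0,0],"hand": 0.06},{"offset": [0,-0.022,-0.065],"angular": [0,0,0],"hand": 0.06},{"offset": [0.01,-0.01,-0.08],"angular": [0,0,0.12],"hand": 0.06},{"offset": [0.02,0.0,-0.08],"angular": [0,0,0.24],"hand": 0.06},{"offset": [0.03,0.01,-0.08],"angular": [0,0,0.36],"hand": 0.06},{"offset": [0.04,0.02,-0.08],"angular": [0,0,0.48],"hand": 0.06},{"offset": [0.05,0.03,-0.08],"angular": [0,0,0.6],"hand": 0.06},{"offset": [0.06,0.04,-0.08],"angular": [0,0,0.72],"hand": 0.06},{"offset": [0.07,0.05,-0.08],"angular": [0,0,0.84],"hand": 0.06},{"offset": [0.08,0.06,-0.08],"angular": [0,0,0.96],"hand": 0.06},{"offset": [0.086,0.07,-0.08],"angular": [0,0,1.08],"hand": 0.06},{"offset": [0.09,0.086,-0.08],"angular": [0,0,1.2],"hand": 0.06},{"offset": [0.09,0.086,-0.08],"angular": [0,0,1.32],"hand": 0.06},{"offset": [0.09,0.086,-0.08],"angular": [0,0,1.44],"hand": 0.06},{"offset": [0.09,0.086,-0.08],"angular": [0,0,1.56],"hand": 0.06},{"offset": [0.09,0.086,-0.08],"angular": [0,0,1.571],"hand": 0.06}]}}

```text
clock: 7.13
tool_pos: [0.4925, 0.0521, 0.1022]
tcp_rot: [-0.0, 0.766, 0.643, -0.0]
wrist_force: [-0.3, -0.6, 0.7]
gripper_width: 0.705
```

```bash
python3 - <<'E'
from h import *
from workcell import cams
st()
plan((-.158,-.085),.021,90)
cv2.imwrite("pics/s5.png",cv2.resize(cams.get_image("side")[180:340,240:440,::-1],None,fx=3.6,fy=3.6))
cv2.imwrite("pics/c5.png",cv2.resize(cams.get_image("scene")[220:370,245:405,::-1],None,fx=4,fy=4))
cv2.imwrite("pics/w5.png",cams.get_image("wrist")[:,:,::-1])
E
```

```text
t 7.13 tcp jig mm [-160.6  -86. ] z 102.2 yaw 89.63 Fjig [-0.24 -0.66] Fz 0.68 q [-0.16 -0.2  -0.45  1.32  0.    0.02] g 0.705
offset [0.001  0.0026 0.0812] angular [-0.0001 -0.     -0.0064] world [0.4952 0.0526]
```

View pics/s5.png

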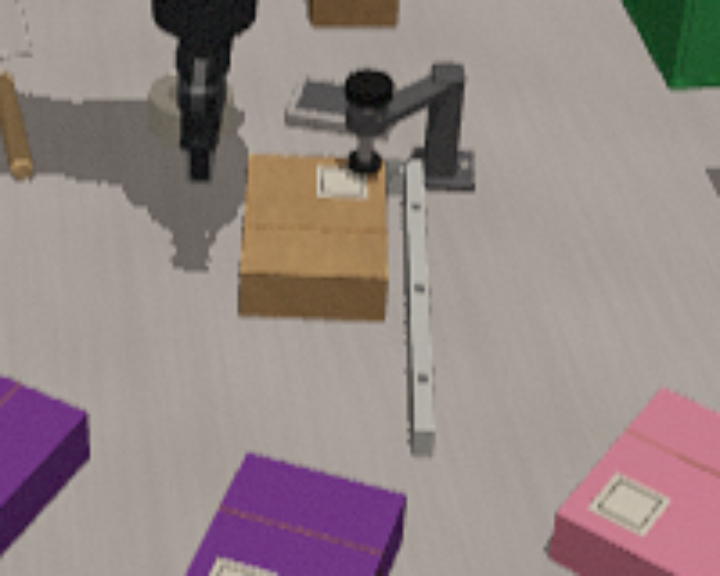

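View pics/c5.png

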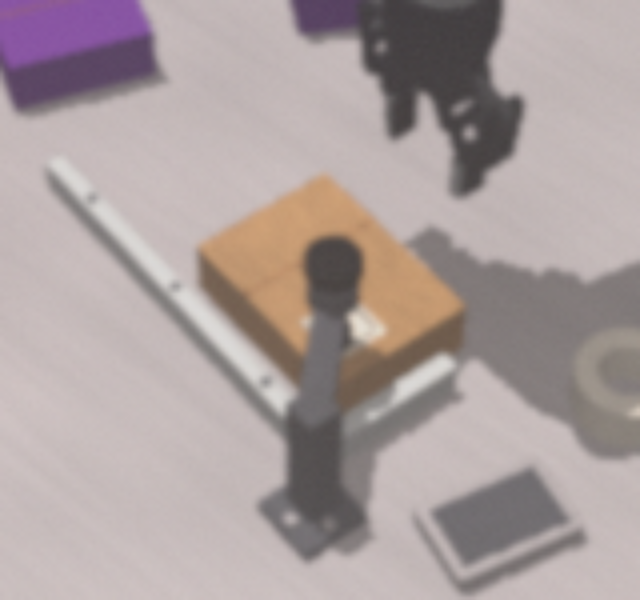

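View pics/w5.png

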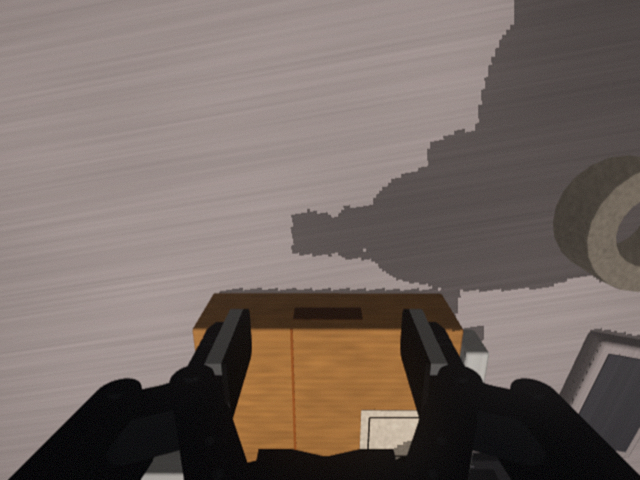

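```bash
python3 - <<'E'
from h import *
from workcell import cams
np.set_printoptions(precision=1,suppress=True)
cs,cw=cams.get_calibration("side"),cams.get_calibration("wrist")
s=lambda x,y:(240+x/3.6,180+y/3.6)
print('side top corners jig',inv(J,back(cs,[s(250,156),s(387,275),s(240,272)],.045))*1e3)
print('wrist -x top edge',inv(J,back(cw,[(193,328),(462,330)],.045))*1e3,'bottom',inv(J,back(cw,[(216,293),(441,294)],0))*1e3)
E
```

```text
side top corners jig [[-126.2  -15.6]
 [ -18.7 -158.1]
 [-127.3 -161.7]]
wrist -x top edge [[-128.4 -158.3]
 [-127.9  -10.8]] bottom [[-127.1 -157.6]
 [-127.1   -9.9]]
```

Request:
{"method": "step_arm", "body": {"targets": [{"offset": [0.001,0,0.035],"angular": [0,0,-0.006],"hand": 0.06},{"offset": [0.001,0,0.065],"angular": [0,0,-0.006],"hand": 0.06},{"offset": [0.001,0,0.081],"angular": [0,0,-0.006],"hand": 0.06},{"offset": [0.001,0,0.081],"angular": [0,0,-0.006],"hand": 0.06},{"offset": [0.001,0.01,0.081],"angular": [0,0,-0.006],"hand": 0.06},{"offset": [0.001,0.018,0.081],"angular": [0,0,-0.006],"hand": 0.06},{"offset": [0.001,0.022,0.081],"angular": [0,0,-0.006],"hand": 0.06},{"offset": [0.001,0.026,0.081],"angular": [0,0,-0.006],"hand": 0.06},{"offset": [0.001,0.03,0.081],"angular": [0,0,-0.006],"hand": 0.06},{"offset": [0.001,0.034,0.081],"angular": [0,0,-0.006],"hand": 0.06},{"offset": [0.001,0.036,0.081],"angular": [0,0,-0.006],"hand": 0.06},{"offset": [0.001,0.037,0.081],"angular": [0,0,-0.006],"hand": 0.06},{"offset": [0.001,0.038,0.081],"angular": [0,0,-0.006],"hand": 0.06}]}}

```text
clock: 8.37
tool_pos: [0.5292, 0.0478, 0.0216]
tcp_rot: [-0.001, 0.762, 0.647, -0.001]
wrist_force: [-12.6, 2.9, 9.0]
gripper_width: 0.705
```

```bash
python3 - <<'E'
from h import *
st()
E
```

```text
t 8.37 tcp jig mm [-123.6  -84.1] z 21.6 yaw 90.36 Fjig [-12.93   0.75] Fz 8.96 q [-0.16 -0.02 -0.43  1.16 -0.    0.01] g 0.705
```

Request:
{"method": "step_arm", "body": {"targets": [{"offset": [0,0.001,0],"angular": [0,0,0],"hand": 0.06},{"offset": [0,0.002,0],"angular": [0,0,0],"hand": 0.06}]}}

```text
clock: 8.53
tool_pos: [0.5293, 0.0478, 0.0212]
tcp_rot: [-0.002, 0.762, 0.647, -0.002]
wrist_force: [-22.6, 3.4, 15.5]
gripper_width: 0.702
```

```bash
python3 - <<'E'
from h import *
st()
E
```

```text
t 8.53 tcp jig mm [-123.5  -84. ] z 21.2 yaw 90.35 Fjig [-22.81  -0.47] Fz 15.54 q [-0.16 -0.01 -0.43  1.16 -0.    0.01] g 0.702
```

Request:
{"method": "step_arm", "body": {"targets": [{"offset": [0,-0.008,0],"angular": [0,0,0],"hand": 0.06},{"offset": [0,-0.02,0],"angular": [0,0,0],"hand": 0.06},{"offset": [0,-0.02,-0.03],"angular": [0,0,0],"hand": 0.06},{"offset": [0,-0.02,-0.065],"angular": [0,0,0],"hand": 0.06},{"offset": [-0.01,-0.015,-0.08],"angular": [0,0,-0.12],"hand": 0.06},{"offset": [-0.02,-0.01,-0.08],"angular": [0,0,-0.24],"hand": 0.06},{"offset": [-0.03,0.0,-0.08],"angular": [0,0,-0.36],"hand": 0.06},{"offset": [-0.045,0.005,-0.08],"angular": [0,0,-0.48],"hand": 0.06},{"offset": [-0.06,0.01,-0.08],"angular": [0,0,-0.6],"hand": 0.06},{"offset": [-0.075,0.02,-0.08],"angular": [0,0,-0.72],"hand": 0.06},{"offset": [-0.09,0.03,-0.08],"angular": [0,0,-0.84],"hand": 0.06},{"offset": [-0.1,0.04,-0.08],"angular": [0,0,-0.96],"hand": 0.06},{"offset": [-0.108,0.05,-0.08],"angular": [0,0,-1.08],"hand": 0.06},{"offset": [-0.108,0.06,-0.08],"angular": [0,0,-1.2],"hand": 0.06},{"offset": [-0.108,0.068,-0.08],"angular": [0,0,-1.32],"hand": 0.06},{"offset": [-0.108,0.068,-0.08],"angular": [0,0,-1.44],"hand": 0.06},{"offset": [-0.108,0.068,-0.08],"angular": [0,0,-1.565],"hand": 0.06},{"offset": [-0.108,0.068,-0.08],"angular": [0,0,-1.565],"hand": 0.06}]}}

```text
clock: 10.03
tool_pos: [0.5822, -0.0706, 0.1016]
tcp_rot: [0.001, 0.081, 0.997, -0.0]
wrist_force: [1.0, 0.3, 0.3]
gripper_width: 0.702
```

```bash
python3 - <<'E'
from h import *
from workcell import cams
st()
plan((-.055,-.192),.021,180)
cv2.imwrite("pics/w6.png",cams.get_image("wrist")[:,:,::-1])
cv2.imwrite("pics/s6.png",cv2.resize(cams.get_image("side")[180:340,240:440,::-1],None,fx=3.6,fy=3.6))
E
```

```text
t 10.03 tcp jig mm [ -51.5 -191.8] z 101.6 yaw 180.35 Fjig [0.91 0.49] Fz 0.29 q [-0.34  0.08 -0.18  1.31  0.   -1.75] g 0.702
offset [ 0.0036 -0.0001  0.0806] angular [-0.0002  0.0012  0.0061] world [ 0.5788 -0.0701]
```

View pics/w6.png

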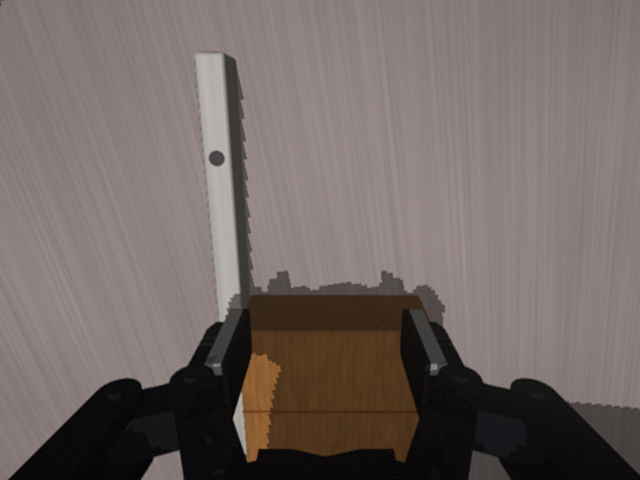

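View pics/s6.png

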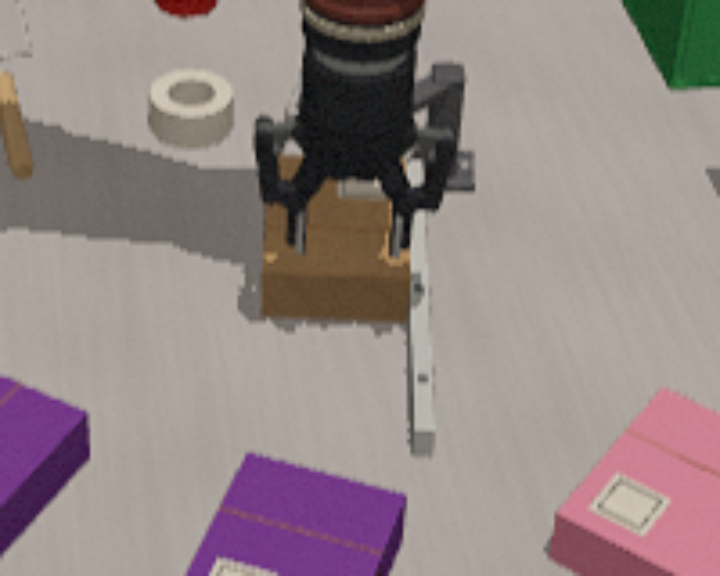

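Request:
{"method": "step_arm", "body": {"targets": [{"offset": [0.01,0,0.03],"angular": [0,0,0.005],"hand": 0.045},{"offset": [0.01,0,0.06],"angular": [0,0,0.005],"hand": 0.045},{"offset": [0.01,0,0.079],"angular": [0,0,0.005],"hand": 0.045},{"offset": [0.01,0,0.079],"angular": [0,0,0.005],"hand": 0.045},{"offset": [0.01,0.01,0.079],"angular": [0,0,0.005],"hand": 0.045},{"offset": [0.01,0.016,0.079],"angular": [0,0,0.005],"hand": 0.045},{"offset": [0.01,0.019,0.079],"angular": [0,0,0.005],"hand": 0.045},{"offset": [0.01,0.022,0.079],"angular": [0,0,0.005],"hand": 0.045},{"offset": [0.01,0.024,0.079],"angular": [0,0,0.005],"hand": 0.045},{"offset": [0.01,0.026,0.079],"angular": [0,0,0.005],"hand": 0.045},{"offset": [0.01,0.027,0.079],"angular": [0,0,0.005],"hand": 0.045},{"offset": [0.01,0.028,0.079],"angular": [0,0,0.005],"hand": 0.045}]}}

```text
clock: 11.13
tool_pos: [0.5775, -0.0422, 0.0239]
tcp_rot: [0.001, 0.087, 0.996, -0.001]
wrist_force: [-2.0, -6.1, 4.5]
gripper_width: 0.529
```

```bash
python3 - <<'E'
from h import *
st()
E
```

```text
t 11.13 tcp jig mm [ -61.  -164.6] z 23.9 yaw 179.67 Fjig [-0.96 -6.32] Fz 4.49 q [-0.3   0.12 -0.29  1.16 -0.   -1.69] g 0.529
```

Request:
{"method": "step_arm", "body": {"targets": [{"offset": [0,0.001,0],"angular": [0,0,0],"hand": 0.045},{"offset": [0,0.002,0],"angular": [0,0,0],"hand": 0.045},{"offset": [0,0.003,0],"angular": [0,0,0],"hand": 0.045}]}}

```text
clock: 11.38
tool_pos: [0.5779, -0.0393, 0.0238]
tcp_rot: [0.001, 0.087, 0.996, -0.001]
wrist_force: [-2.5, -6.8, 6.4]
gripper_width: 0.523
```

Request:
{"method": "step_arm", "body": {"targets": [{"offset": [0,0.001,0],"angular": [0,0,0],"hand": 0.045},{"offset": [0,0.002,0],"angular": [0,0,0],"hand": 0.045}]}}

```text
clock: 11.55
tool_pos: [0.5781, -0.0385, 0.0239]
tcp_rot: [0.001, 0.087, 0.996, -0.003]
wrist_force: [-4.2, -16.3, 4.2]
gripper_width: 0.527
```

```bash
python3 - <<'E'
from h import *
st()
E
```

```text
t 11.55 tcp jig mm [ -60.9 -160.9] z 23.9 yaw 179.63 Fjig [ -1.36 -16.74] Fz 4.22 q [-0.29  0.12 -0.29  1.16 -0.   -1.69] g 0.527
```

Request:
{"method": "step_arm", "body": {"targets": [{"offset": [0,0.001,0],"angular": [0,0,0],"hand": 0.045}]}}

```text
clock: 11.63
tool_pos: [0.5783, -0.0385, 0.0239]
tcp_rot: [0.001, 0.088, 0.996, -0.004]
wrist_force: [-5.7, -22.3, 4.8]
gripper_width: 0.524
```

Request:
{"method": "step_arm", "body": {"targets": [{"offset": [0,-0.008,0],"angular": [0,0,0],"hand": 0.045},{"offset": [0,-0.022,0],"angular": [0,0,0],"hand": 0.045},{"offset": [0,-0.022,-0.03],"angular": [0,0,0],"hand": 0.045},{"offset": [0,-0.022,-0.065],"angular": [0,0,0],"hand": 0.045},{"offset": [0.01,-0.02,-0.08],"angular": [0,0,0.12],"hand": 0.045},{"offset": [0.02,-0.01,-0.08],"angular": [0,0,0.24],"hand": 0.045},{"offset": [0.03,0.0,-0.08],"angular": [0,0,0.36],"hand": 0.045},{"offset": [0.04,0.01,-0.08],"angular": [0,0,0.48],"hand": 0.045},{"offset": [0.05,0.02,-0.08],"angular": [0,0,0.6],"hand": 0.045},{"offset": [0.06,0.03,-0.08],"angular": [0,0,0.72],"hand": 0.045},{"offset": [0.07,0.04,-0.08],"angular": [0,0,0.84],"hand": 0.045},{"offset": [0.075,0.05,-0.08],"angular": [0,0,0.96],"hand": 0.045},{"offset": [0.08,0.06,-0.08],"angular": [0,0,1.08],"hand": 0.045},{"offset": [0.082,0.07,-0.08],"angular": [0,0,1.2],"hand": 0.045},{"offset": [0.082,0.085,-0.08],"angular": [0,0,1.32],"hand": 0.045},{"offset": [0.082,0.085,-0.08],"angular": [0,0,1.44],"hand": 0.045},{"offset": [0.082,0.085,-0.08],"angular": [0,0,1.56],"hand": 0.045},{"offset": [0.082,0.085,-0.08],"angular": [0,0,1.56],"hand": 0.045}]}}

```text
clock: 13.13
tool_pos: [0.5117, 0.0626, 0.1026]
tcp_rot: [0.0, 0.764, 0.645, 0.0]
wrist_force: [0.1, -0.2, 0.0]
gripper_width: 0.525
```

```bash
python3 - <<'E'
from h import *
from workcell import cams
st()
plan((-.144,-.075),.022,90)
cv2.imwrite("pics/w7.png",cams.get_image("wrist")[:,:,::-1])
cv2.imwrite("pics/s7.png",cv2.resize(cams.get_image("side")[180:340,240:440,::-1],None,fx=3.6,fy=3.6,interpolation=cv2.INTER_CUBIC))
cv2.imwrite("pics/c7.png",cv2.resize(cams.get_image("scene")[240:360,265:385,::-1],None,fx=5,fy=5,interpolation=cv2.INTER_CUBIC))
E
```

```text
t 13.13 tcp jig mm [-143.4  -72.4] z 102.6 yaw 90.03 Fjig [ 0.13 -0.14] Fz 0.0 q [-0.13 -0.13 -0.39  1.31  0.    0.04] g 0.525
offset [-0.0027 -0.0006  0.0805] angular [ 0.0004 -0.0004  0.0005] world [0.5107 0.0601]
```

View pics/w7.png

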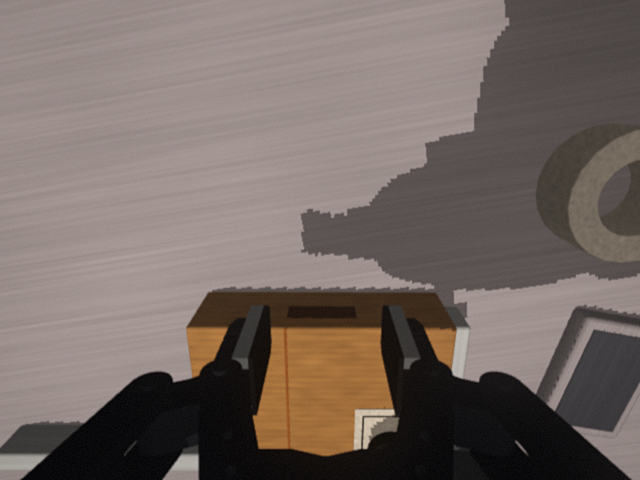

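View pics/s7.png

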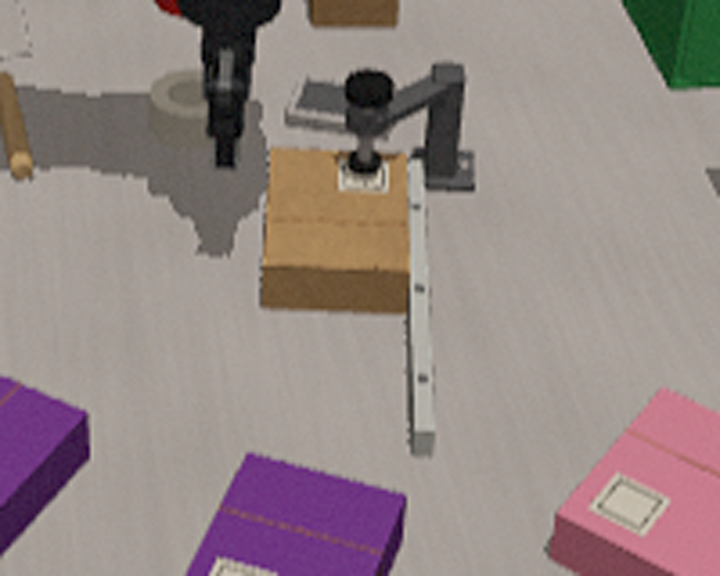

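View pics/c7.png

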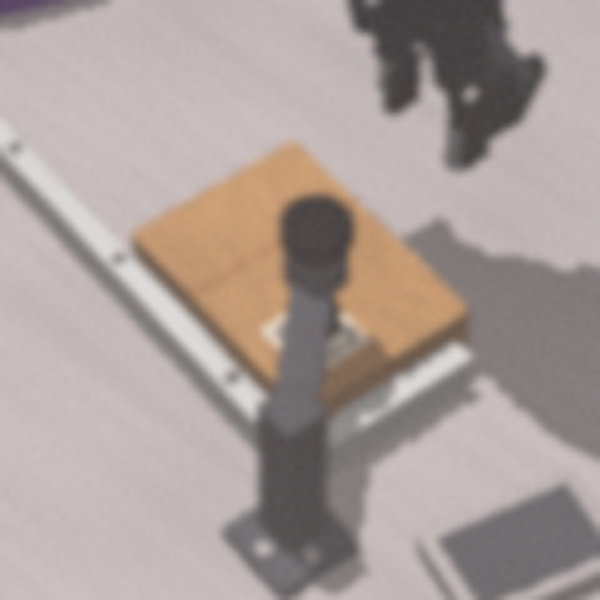

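Request:
{"method": "step_arm", "body": {"targets": [{"offset": [-0.003,-0.003,0.035],"angular": [0,0,0],"hand": 0.045},{"offset": [-0.003,-0.003,0.065],"angular": [0,0,0],"hand": 0.045},{"offset": [-0.003,-0.003,0.079],"angular": [0,0,0],"hand": 0.045},{"offset": [-0.003,-0.003,0.079],"angular": [0,0,0],"hand": 0.045},{"offset": [-0.003,0.006,0.079],"angular": [0,0,0],"hand": 0.045},{"offset": [-0.003,0.012,0.079],"angular": [0,0,0],"hand": 0.045},{"offset": [-0.003,0.016,0.079],"angular": [0,0,0],"hand": 0.045},{"offset": [-0.003,0.018,0.079],"angular": [0,0,0],"hand": 0.045},{"offset": [-0.003,0.019,0.079],"angular": [0,0,0],"hand": 0.045}]}}

```text
clock: 14.03
tool_pos: [0.5306, 0.0565, 0.0241]
tcp_rot: [0.0, 0.762, 0.647, 0.0]
wrist_force: [0.1, -0.3, -0.4]
gripper_width: 0.528
```

```bash
python3 - <<'E'
from h import *
st()
E
```

```text
t 14.03 tcp jig mm [-123.8  -75.2] z 24.1 yaw 90.36 Fjig [ 0.16 -0.25] Fz -0.38 q [-0.14 -0.02 -0.43  1.16  0.    0.02] g 0.528
```

Request:
{"method": "step_arm", "body": {"targets": [{"offset": [0,0.001,0],"angular": [0,0,0],"hand": 0.045},{"offset": [0,0.002,0],"angular": [0,0,0],"hand": 0.045}]}}

```text
clock: 14.2
tool_pos: [0.531, 0.0564, 0.0234]
tcp_rot: [-0.0, 0.762, 0.647, -0.001]
wrist_force: [-7.9, 0.4, 5.2]
gripper_width: 0.528
```

```bash
python3 - <<'E'
from h import *
st()
E
```

```text
t 14.2 tcp jig mm [-123.3  -75.2] z 23.4 yaw 90.34 Fjig [-7.85 -0.91] Fz 5.19 q [-0.14 -0.01 -0.42  1.16 -0.    0.02] g 0.528
```

Request:
{"method": "step_arm", "body": {"targets": [{"offset": [0,0.001,0],"angular": [0,0,0],"hand": 0.045},{"offset": [0,0.0015,0],"angular": [0,0,0],"hand": 0.045},{"offset": [0,0.0015,0],"angular": [0,0,0],"hand": 0.045}]}}

```text
clock: 14.45
tool_pos: [0.5311, 0.0563, 0.023]
tcp_rot: [-0.001, 0.762, 0.647, -0.002]
wrist_force: [-10.4, 0.7, 7.7]
gripper_width: 0.529
```

```bash
python3 - <<'E'
from h import *
st()
E
```

```text
t 14.45 tcp jig mm [-123.2  -75.3] z 23.0 yaw 90.33 Fjig [-10.34  -1.09] Fz 7.68 q [-0.14 -0.01 -0.42  1.16 -0.    0.02] g 0.529
```

Request:
{"method": "step_arm", "body": {"targets": [{"offset": [0,-0.006,0],"angular": [0,0,0],"hand": 0.045},{"offset": [0,-0.025,0],"angular": [0,0,0],"hand": 0.02},{"offset": [0,-0.025,-0.04],"angular": [0,0,0],"hand": 0.0},{"offset": [0,-0.025,-0.08],"angular": [0,0,0],"hand": 0.0},{"offset": [0,-0.025,-0.12],"angular": [0,0,0],"hand": 0.0},{"offset": [0,-0.035,-0.16],"angular": [0,0,0],"hand": 0.0},{"offset": [0,-0.055,-0.19],"angular": [0,0,0],"hand": 0.0},{"offset": [0,-0.065,-0.19],"angular": [0,0,0],"hand": 0.0}]}}

```text
clock: 15.12
tool_pos: [0.4703, 0.0667, 0.2204]
tcp_rot: [0.003, 0.762, 0.647, 0.003]
wrist_force: [0.7, -0.9, -0.1]
gripper_width: -0.0
```

```bash
python3 - <<'E'
from h import *
from workcell import cams
st()
cv2.imwrite("pics/w8.png",cams.get_image("wrist")[:,:,::-1])
cv2.imwrite("pics/s8.png",cv2.resize(cams.get_image("side")[200:280,295:395,::-1],None,fx=7.5,fy=7.5,interpolation=cv2.INTER_CUBIC))
cv2.imwrite("pics/c8.png",cv2.resize(cams.get_image("scene")[250:350,270:390,::-1],None,fx=6,fy=6,interpolation=cv2.INTER_CUBIC))
E
```

```text
t 15.12 tcp jig mm [-184.9  -75.3] z 220.4 yaw 90.36 Fjig [ 0.82 -0.76] Fz -0.13 q [-0.14 -0.3  -0.32  1.54  0.    0.03] g -0.0
```

View pics/w8.png

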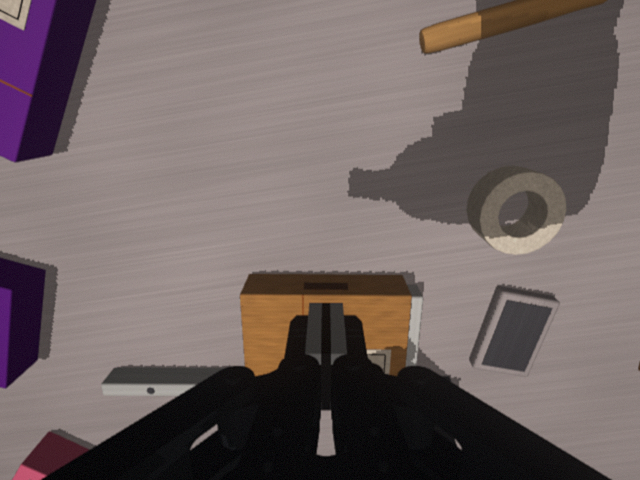

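View pics/s8.png

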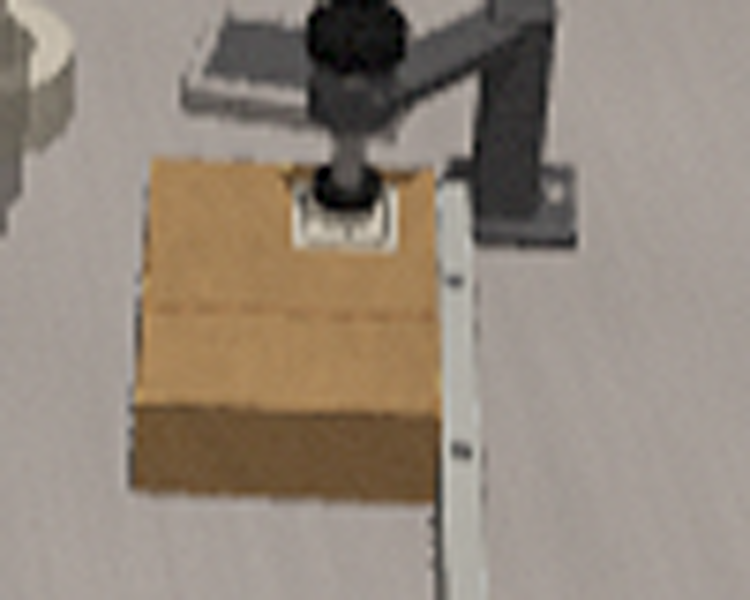

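View pics/c8.png

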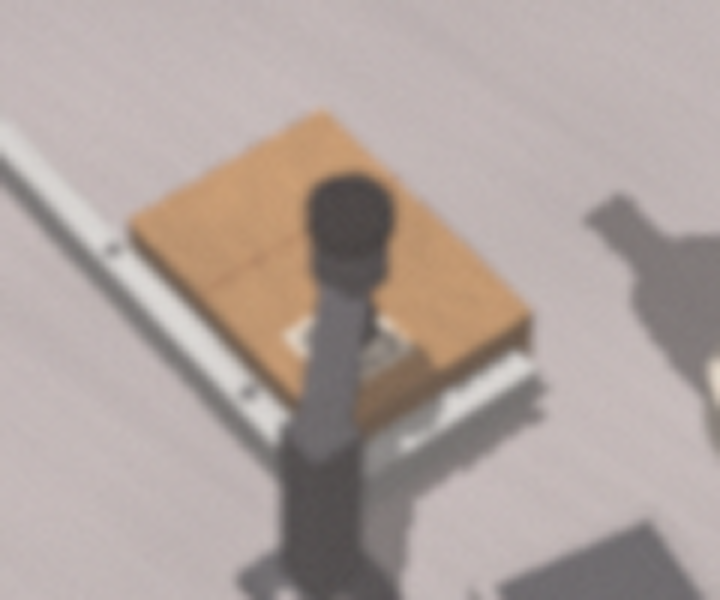

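Request:
{"method": "step_arm", "body": {"targets": [{"offset": [0,0.012,-0.01],"angular": [0,0,0.12],"hand": 0.0},{"offset": [-0.004,0.024,-0.02],"angular": [0,0,0.24],"hand": 0.0},{"offset": [-0.008,0.036,-0.02],"angular": [0,0,0.36],"hand": 0.0},{"offset": [-0.012,0.048,-0.02],"angular": [0,0,0.48],"hand": 0.0},{"offset": [-0.016,0.06,-0.02],"angular": [0,0,0.6],"hand": 0.0},{"offset": [-0.02,0.072,-0.02],"angular": [0,0,0.72],"hand": 0.0},{"offset": [-0.024,0.084,-0.02],"angular": [0,0,0.84],"hand": 0.0},{"offset": [-0.028,0.096,-0.02],"angular": [0,0,0.96],"hand": 0.0},{"offset": [-0.032,0.108,-0.02],"angular": [0,0,1.08],"hand": 0.0},{"offset": [-0.036,0.12,-0.02],"angular": [0,0,1.2],"hand": 0.0},{"offset": [-0.04,0.132,-0.02],"angular": [0,0,1.32],"hand": 0.0},{"offset": [-0.044,0.139,-0.02],"angular": [0,0,1.408],"hand": 0.0},{"offset": [-0.044,0.139,-0.02],"angular": [0,0,1.408],"hand": 0.0},{"offset": [-0.044,0.139,-0.02],"angular": [0,0,1.408],"hand": 0.0}]}}

```text
clock: 16.43
tool_pos: [0.5989, 0.0006, 0.2314]
tcp_rot: [-0.0, 1.0, 0.001, -0.001]
wrist_force: [-0.7, -0.6, -0.3]
gripper_width: -0.003
```

```bash
python3 - <<'E'
from h import *
from workcell import cams
import pickle
st()
c=cams.get_calibration("wrist"); pickle.dump(c,open('c9.pkl','wb'))
im=cams.get_image("wrist")[:,:,::-1]
cv2.imwrite("pics/w9.png",im)
u,v=390,40
cv2.imwrite("pics/w9c.png",cv2.resize(im[20:220,220:480],None,fx=3,fy=3,interpolation=cv2.INTER_CUBIC))
E
```

```text
t 16.43 tcp jig mm [ -47.  -118.9] z 231.4 yaw 9.8 Fjig [-0.59 -0.75] Fz -0.28 q [-0.22  0.1   0.08  1.55  0.    1.35] g -0.003
```

View pics/w9.png

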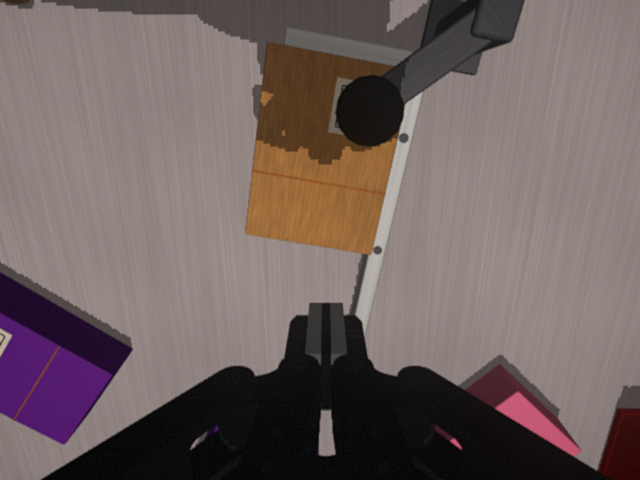

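View pics/w9c.png

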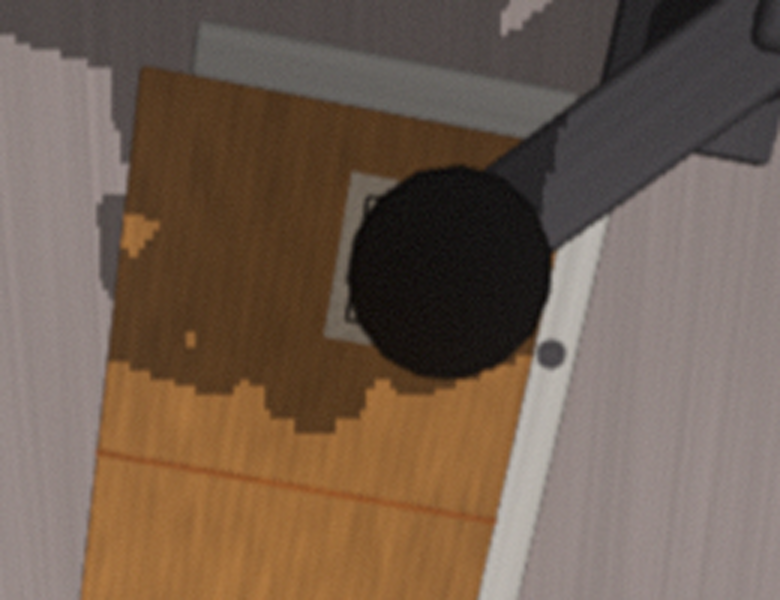

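```bash
python3 - <<'E'
from h import *
import pickle
np.set_printoptions(precision=1,suppress=True)
im=cv2.imread('pics/w9.png')
cv2.imwrite("pics/w9d.png",cv2.resize(im[180:340,230:430],None,fx=4,fy=4,interpolation=cv2.INTER_CUBIC))
c=pickle.load(open('c9.pkl','rb'))
a=lambda x,y:(220+x/3,20+y/3)
print('fence outer',inv(J,back(c,[a(608,222),a(518,600)],.028))*1e3)
print('stop outer',inv(J,back(c,[a(203,22),a(575,93)],.028))*1e3)
print('carton +x edge',inv(J,back(c,[a(528,370),a(480,600)],.045))*1e3)
print('carton +y edge',inv(J,back(c,[a(142,68),a(520,137)],.045))*1e3)
print('knob',inv(J,back(c,[a(450,272)],.135))*1e3)
print('corners',inv(J,back(c,[(246,235),(372,254)],.045))*1e3)
E
```

```text
fence outer [[  13.5  -15. ]
 [  13.6 -120.6]]
stop outer [[-98.9  13.3]
 [ -2.7  13.6]]
carton +x edge [[  -1.8  -54.9]
 [  -0.6 -118.1]]
carton +y edge [[-110.    -1.5]
 [ -16.5   -0.8]]
knob [[-36.5 -34.8]]
corners [[-109.6 -150.6]
 [  -0.8 -149.1]]
```

View pics/w9d.png

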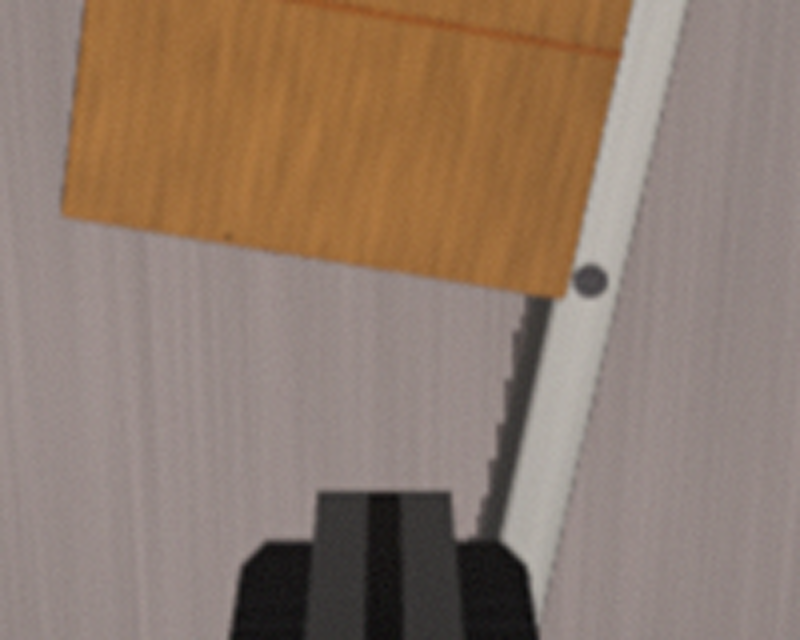

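```bash
python3 - <<'E'
from h import *
plan((-.0365,-.0355),.156,9.66)
E
```

```text
offset [ 0.025  -0.0801  0.0758] angular [-0.0006  0.002   0.0031] world [0.6233 0.081 ]
```

Request:
{"method": "step_arm", "body": {"targets": [{"offset": [0.008,-0.025,0],"angular": [0,0,0],"hand": 0.0},{"offset": [0.016,-0.05,0],"angular": [0,0,0],"hand": 0.0},{"offset": [0.025,-0.08,0],"angular": [0,0,0],"hand": 0.0},{"offset": [0.025,-0.08,0.03],"angular": [0,0,0],"hand": 0.0},{"offset": [0.025,-0.08,0.055],"angular": [0,0,0],"hand": 0.0},{"offset": [0.025,-0.08,0.07],"angular": [0,0,0],"hand": 0.0},{"offset": [0.025,-0.08,0.076],"angular": [0,0,0],"hand": 0.0},{"offset": [0.025,-0.08,0.076],"angular": [0,0,0],"hand": 0.0}]}}

```text
clock: 17.15
tool_pos: [0.6228, 0.0811, 0.1554]
tcp_rot: [-0.0, 1.0, 0.001, -0.002]
wrist_force: [0.2, 0.8, 0.9]
gripper_width: 0.002
```

```bash
python3 - <<'E'
from h import *
from workcell import cams
st()
cv2.imwrite("pics/s10.png",cv2.resize(cams.get_image("side")[160:280,280:410,::-1],None,fx=5,fy=5,interpolation=cv2.INTER_CUBIC))
cv2.imwrite("pics/c10.png",cv2.resize(cams.get_image("scene")[220:360,255:395,::-1],None,fx=4.2,fy=4.2,interpolation=cv2.INTER_CUBIC))
E
```

```text
t 17.15 tcp jig mm [-37.  -35.5] z 155.4 yaw 9.78 Fjig [0.09 0.83] Fz 0.9 q [-0.08  0.19  0.04  1.42  0.    1.49] g 0.002
```

View pics/s10.png

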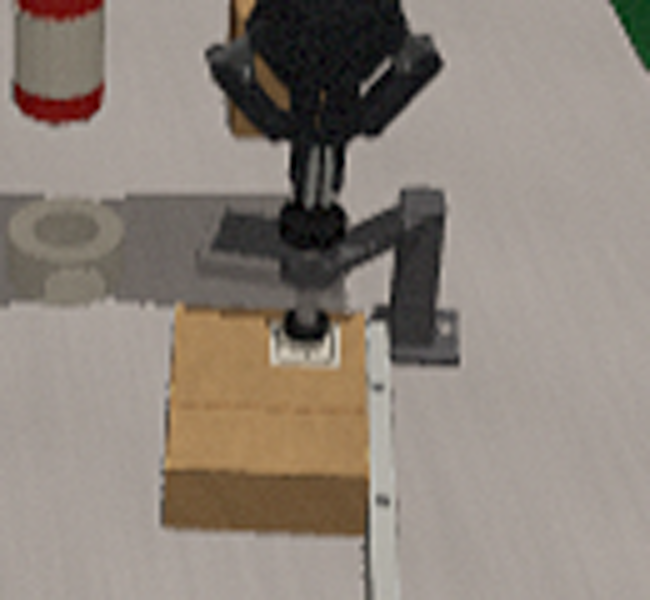

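View pics/c10.png

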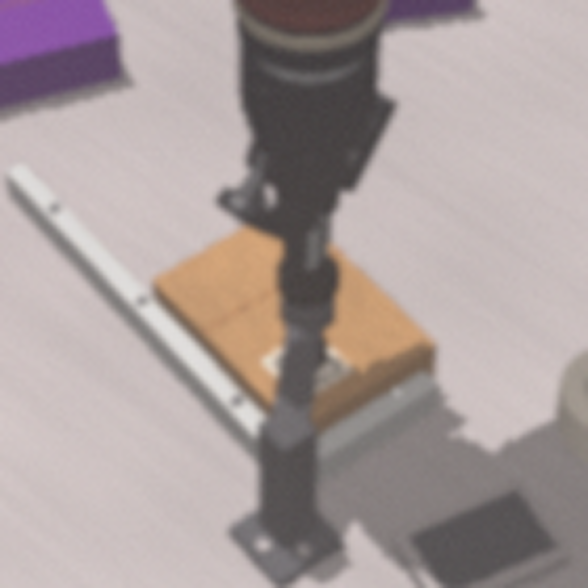

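Fingertips sit centred over the knob. In s10 the knob is at (312,228) and the label, under the pad, at (305,345). Pressing down now in small steps while watching the force.

Request:
{"method": "step_arm", "body": {"targets": [{"offset": [0,0,0.004],"angular": [0,0,0],"hand": 0.0},{"offset": [0,0,0.008],"angular": [0,0,0],"hand": 0.0},{"offset": [0,0,0.011],"angular": [0,0,0],"hand": 0.0},{"offset": [0,0,0.013],"angular": [0,0,0],"hand": 0.0},{"offset": [0,0,0.013],"angular": [0,0,0],"hand": 0.0}]}}

```text
clock: 17.67
tool_pos: [0.6243, 0.0806, 0.1442]
tcp_rot: [0.0, 1.0, -0.0, 0.0]
wrist_force: [0.3, -0.4, 0.7]
gripper_width: 0.002
```

Request:
{"method": "step_arm", "body": {"targets": [{"offset": [0,0,0.002],"angular": [0,0,0],"hand": 0.0},{"offset": [0,0,0.004],"angular": [0,0,0],"hand": 0.0},{"offset": [0,0,0.004],"angular": [0,0,0],"hand": 0.0}]}}

```text
clock: 17.92
tool_pos: [0.6244, 0.0806, 0.1402]
tcp_rot: [0.0, 1.0, 0.0, 0.0]
wrist_force: [1.1, -0.4, 3.2]
gripper_width: 0.001
```

Request:
{"method": "step_arm", "body": {"targets": [{"offset": [0,0,0.001],"angular": [0,0,0],"hand": 0.0},{"offset": [0,0,0.002],"angular": [0,0,0],"hand": 0.0},{"offset": [0,0,0.002],"angular": [0,0,0],"hand": 0.0}]}}

```text
clock: 18.17
tool_pos: [0.6243, 0.0806, 0.1384]
tcp_rot: [0.0, 1.0, -0.0, 0.0]
wrist_force: [0.3, -0.3, 3.3]
gripper_width: 0.003
```

Request:
{"method": "step_arm", "body": {"targets": [{"offset": [0,0,0.001],"angular": [0,0,0],"hand": 0.0},{"offset": [0,0,0.002],"angular": [0,0,0],"hand": 0.0},{"offset": [0,0,0.002],"angular": [0,0,0],"hand": 0.0}]}}

```text
clock: 18.42
tool_pos: [0.6243, 0.0807, 0.1363]
tcp_rot: [0.0, 1.0, -0.0, 0.0]
wrist_force: [1.5, -0.7, 3.7]
gripper_width: 0.004
```

Request:
{"method": "step_arm", "body": {"targets": [{"offset": [0,0,0.001],"angular": [0,0,0],"hand": 0.0},{"offset": [0,0,0.001],"angular": [0,0,0],"hand": 0.0}]}}

```text
clock: 18.58
tool_pos: [0.6244, 0.0806, 0.1361]
tcp_rot: [0.0, 1.0, -0.0, 0.0]
wrist_force: [-0.5, -1.2, 7.8]
gripper_width: 0.0
```

Request:
{"method": "step_arm", "body": {"targets": [{"offset": [0,0,0.001],"angular": [0,0,0],"hand": 0.0},{"offset": [0,0,0.001],"angular": [0,0,0],"hand": 0.0}]}}

```text
clock: 18.75
tool_pos: [0.6245, 0.0806, 0.136]
tcp_rot: [0.0, 1.0, 0.0, 0.001]
wrist_force: [-3.5, -2.0, 13.7]
gripper_width: 0.001
```

Request:
{"method": "step_arm", "body": {"targets": [{"offset": [0,0,0.001],"angular": [0,0,0],"hand": 0.0},{"offset": [0,0,0.001],"angular": [0,0,0],"hand": 0.0},{"offset": [0,0,0.001],"angular": [0,0,0],"hand": 0.0}]}}

```text
clock: 19.0
tool_pos: [0.6245, 0.0806, 0.136]
tcp_rot: [0.0, 1.0, 0.0, 0.001]
wrist_force: [-6.4, -1.4, 20.1]
gripper_width: -0.002
```

Request:
{"method": "step_arm", "body": {"targets": [{"offset": [0,0,-0.004],"angular": [0,0,0],"hand": 0.0},{"offset": [0,0,-0.01],"angular": [0,0,0],"hand": 0.0},{"offset": [0,0,-0.018],"angular": [0,0,0],"hand": 0.0},{"offset": [0,0,-0.04],"angular": [0,0,0],"hand": 0.0},{"offset": [0,0,-0.075],"angular": [0,0,0],"hand": 0.0},{"offset": [0,0,-0.1],"angular": [0,0,0],"hand": 0.0},{"offset": [-0.01,0.04,-0.1],"angular": [0,0,0],"hand": 0.0},{"offset": [-0.025,0.08,-0.1],"angular": [0,0,0],"hand": 0.0},{"offset": [-0.025,0.08,-0.1],"angular": [0,0,0],"hand": 0.0}]}}

```text
clock: 19.75
tool_pos: [0.5976, -0.004, 0.2336]
tcp_rot: [0.001, 1.0, -0.002, -0.001]
wrist_force: [-0.6, 0.2, -1.3]
gripper_width: 0.002
```

```bash
python3 - <<'E'
from h import *
from workcell import cams
import pickle
st()
pickle.dump(cams.get_calibration("wrist"),open('c11.pkl','wb'))
im=cams.get_image("wrist")[:,:,::-1]
cv2.imwrite("pics/w11c.png",cv2.resize(im[20:220,220:480],None,fx=3,fy=3,interpolation=cv2.INTER_CUBIC))
cv2.imwrite("pics/w11.png",im)
cv2.imwrite("pics/s11.png",cv2.resize(cams.get_image("side")[200:280,295:395,::-1],None,fx=7.5,fy=7.5,interpolation=cv2.INTER_CUBIC))
cv2.imwrite("pics/c11.png",cams.get_image("scene")[:,:,::-1])
E
```

```text
t 19.75 tcp jig mm [ -47.5 -123.6] z 233.6 yaw 9.47 Fjig [-0.66  0.06] Fz -1.31 q [-0.22  0.1   0.07  1.55 -0.    1.35] g 0.002
```

View pics/w11c.png

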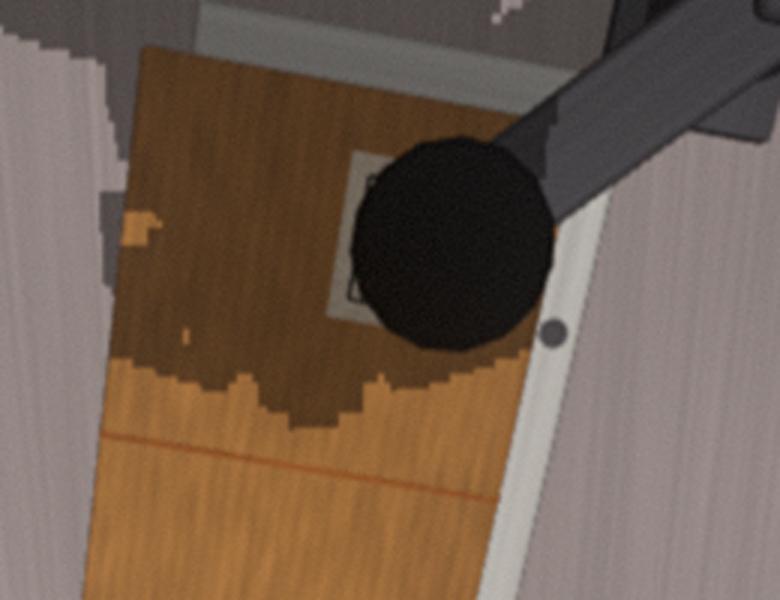

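View pics/s11.png

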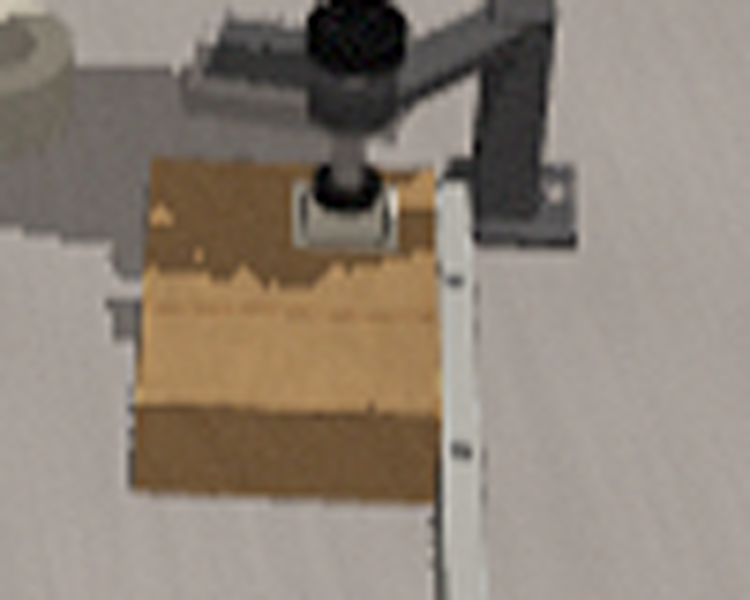

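View pics/c11.png

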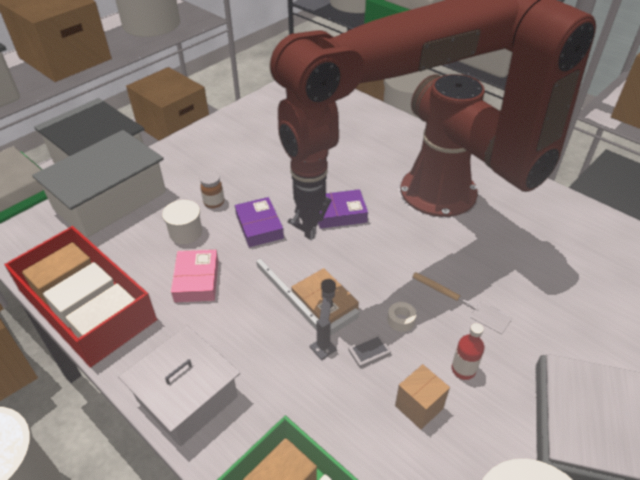

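```bash
python3 - <<'E'
from workcell import workorder
print(workorder.hand_in())
E
```

```text
the job is handed in; nothing more can be done
None
```

I slid the brown carton into the corner with two-finger pushes: +y with a turn, +x to the back fence, +y to the side stop, then +x again. After that I pressed the stamp's knob straight down with the closed fingers, let it spring up, and handed the job in at about 20 s.

**Seating:** each seating push ended on a hard stop, where the force rose (10–23 N) while the tool barely moved. The second push against the back fence stopped within 0.3 mm of the first. In the wrist view the carton's edges matched both stops to about 1 mm. The angle readings ranged from 0.15° to about 1°, which is mostly pixel-reading error. That view could hide a gap of about 1.7 mm at the fence, so the push results are the stronger evidence there.

**Stamp:** the pad met the carton after roughly 9–10 mm of travel, and I pressed on to 20 N. Afterwards the knob was back at its rest height.

**Final pictures:** the carton's corners had not moved between before and after the press, and the other things on the table looked untouched. The ink mark was hidden under the pad, so I could not see it; I infer it from the travel and the force.

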